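Knock a stuck adapter plug out of its slanted pocket

ROBOT

A 7-joint arm with a two-finger parallel gripper is mounted at the origin on the work surface. World frame = base frame: x ahead of the robot, y to its left, z up, the work surface at z = 0. Lengths are in m, angles in rad, forces in N, time in s.
With the tool pointing down it reaches from about 0.4 to 0.85 m from the base axis. Payload 4.5 kg.
Tool frame: the origin (TCP) lies on the centre line of the jaws, within the pads' length; the fingertips stand 11 mm ahead of it and the grasp point (between the pads) lies 8 mm behind it; z points along the fingers, y is the line along which they close (so a half turn about z gives the same grasp; the last joint's range is limited). The gripper opens to 88 mm and grips with 3 to 60 N. Pads are 18 mm wide; open, the fingers measure 123 mm over their backs; the gripper's body (75 mm by 187 mm) begins 45 mm behind the grasp point.
Start: joints at [1.186, 0.689, -0.195, 1.565, 0.157, 0.902, -0.215], TCP at [0.254, -0.571, 0.25] pointing down, gripper open.
Joint ranges: [-3.01, 3.01], [-0.46, 2.08], [-1.47, 1.51], [0.13, 2.56], [-1, 4.14], [0.04, 2.09], [-2.66, 2.66]. Speed limits (rad/s): [2.57, 2.57, 3.14, 3.14, 3.14, 3.14, 3.14].

INTERFACE

Orientations are given as a unit quaternion [x, y, z, w].
In Python, from plant import * gives the robot as it stands. The module is installed in compiled form; this text tells all that it offers.
- The arm moves only by the tool send_rows, never from a script. Its argument "motion" is a list of rows, each an object of numbers: "x", "y", "z": the shift along the tool's x, y, z in cm; "rx", "ry", "rz": the turn, a rotation vector about the tool's x, y, z in rad; "jaw": the finger opening in cm, from 0 to 8.81. In form: [{"x": .., "y": .., "z": .., "rx": .., "ry": .., "rz": .., "jaw": ..}, ...]. A call has exactly 5 rows; each row shifts and turns the commanded pose from where the row before left it, along the tool's axes as they then stand; what a row does not reach is not made up. A row lasts 1/10 s, in which the tool goes at most 50 mm and 8.59 degrees, less where a joint would pass 70% of its speed; a pose out of reach is approached as far as the arm can. A call is refused whole if a number of a shift passes 5 or a number of a turn 0.15, either way. A call with a gripper value outside its range is refused whole. The fingers move at their own pace and stop on an object; "grip_force" is the grip in N (left out, the last holds). Time passes only in rows, so rows that do not move let the fingers close, or fill a call up. It gives the time, the measured TCP pose, the force, the opening and the grip force at its end, in the units of the state.
- get_state(): the state, without advancing time (a new reading comes with each control period).
- snapshot(name): name is "side" or "top" or "wrist"; returns a dict with "img" (480x640x3 uint8, red, green, blue), "vertical_fov" (degrees; the focal length in pixels is half the picture's height over the tangent of half this angle, whatever the lens; pixels are square), "cx", "cy" (the principal point, pixels), "D" ([k1, k2, p1, p2, k3] as OpenCV has them; the pictures are not rectified), "extrinsics" (4x4, takes a point from camera to world coordinates). Camera axes: x right, y up, looking along -z (the intrinsics and any distortion apply to the point x, -y, -z); pixel columns grow to the right and rows downward; lengths in m; the calibration is good to about 2 mm. A picture is of the moment at which its call begins. There is no depth.
- finish_job(): hands the job in; it is judged then, once.
The state is a dict: "clock": time; "q": joint angles; "qd": joint speeds; "joint_torque": joint torques, N m; "tool_pos": TCP position; "eef_rot": TCP orientation; "contact_force": force on the tool from outside, world axes, zero at the start; "moment": the same for the moment, N m; "opening": opening from 0.0 (shut) to 1.0 (fully open); "finger_force": force on a finger pad.
Only numpy, scipy, OpenCV 4.12 (cv2) and the standard library are available. Lean on these libraries where they do the work, as an engineer would, in place of code of your own. Each camera call takes 0.05 s, during which the arm holds its last target. There are 200 camera calls.

TASK

The adapter plug is jammed in the slanted pocket of the stand. Take the knock-out rod off its rest, poke it up through the hole in the pocket's lower end and push the plug until roughly half of it stands out of the mouth, then put the rod back on its rest as it was. Then pull the plug out with the gripper and lay it down on its side in the steel tray, without dropping it or shoving the bottle, the beaker or the tube rack about.

Things in the scene. Friction and masses are not known exactly. Their poses are not given: they have to be found in the camera images.
- stand: Fixed grey stand that carries the slanted pocket: base plate 130 x 110 x 14 mm and two upright cheek plates (46 mm long in x, 8 mm thick, outer faces 35 mm either side of the middle, up to 230 mm high). Origin on the bench under the middle of the stand, z up; +x is the horizontal direction towards which the pocket rises (roughly to the robot's left).
- pocket: Aluminium tube on the stand, 100 mm long, 54 mm outside diameter, rising at 40 degrees to the horizontal. Origin: centre of its LOWER end face, 180 mm above the bench; z along the bore, up and out of the mouth; y level; x square to the bore, pointing down. Lower end: plate 10 mm thick with a round access hole, 20 mm diameter, on the axis. Above it the bore, 42 mm diameter.
- mouth (a point): Centre of the pocket's open upper end, at z = 100 mm in the pocket's frame; same axes as the pocket.
- pad_block (a point): Small dark block on the pocket's upper side (24 x 24 mm, up to 40 mm from the bore's axis). Its spring-loaded brass pad presses on the plug through the wall, so that the plug is tight: moving it takes very roughly 8 to 20 N along the bore, and it stays where it is left while its lower end is still below the pad (up to about 55 mm of push).
- insert: The adapter plug: solid grey plastic cylinder, 40 mm diameter, 88 mm long, about 150 g, a dark disc on its upper end. Origin at its centre, z along the cylinder towards that end. At the start it sits on the pocket's bottom plate (1 mm play all round) with its upper end 2 mm inside the mouth, where it cannot be gripped.
- rod: The loose knock-out rod: a square wooden handle, 80 mm long and 24 x 24 mm, and a round steel shaft, 12 mm diameter and 110 mm long, in line with it; about 120 g. Origin on the rod's axis, in the handle, near the balance point: the handle runs from x = -0.055 to +0.025, the shaft from there to its flat tip at x = +0.135. x axis points to the tip; z is up as it lies on the rest.
- rest: Fixed white rest, base 200 x 70 x 10 mm, two U-shaped saddles 12 mm long. The rear one (x = -43 mm) carries the handle at height 48 mm between lips 32 mm apart, 62 mm high; the front one (x = +95 mm) the shaft at 54 mm between lips 20 mm apart, 68 mm high. Origin on the bench; the rod lies along x, tip to +x (roughly away from the robot), its origin 60 mm above the rest's.
- tray: Fixed open steel tray, 210 (x) x 170 (y) x 30 mm high, walls and floor 5 mm thick. Origin under its centre, on the bench.
- bottle: Bystander: closed bottle, 76 mm diameter, 170 mm tall. Origin under its centre.
- beaker: Bystander: open beaker, 72 mm diameter, 95 mm tall. Origin under its centre.
- tuberack: Bystander: low grey tube rack, 75 x 155 x 50 mm. Origin under its centre.
Not all that is in view belongs to the job. Leave any brown or yellow look-alike of the insert alone.

How it is judged:
On the way, in this order (a step that is already met when the one before it is completed fails the run):
1. the rod, from below, has pushed the plug at least 30 mm up the bore (z of insert in the frame of pocket above 0.084 m and distance between insert and pocket below 0.13 m and contact force between rod and insert above 0.5 N), for 0.1 s.
2. the rod is back on its rest, let go, the plug still held by the pocket (x of rod in the frame of rest between -0.025 and 0.025 m and y of rod in the frame of rest between -0.012 and 0.012 m and z of rod in the frame of rest between 0.054 and 0.066 m and angle between the x axis of rod and the x axis of rest, either way round below 0.12 rad and linear speed of rod below 0.03 m/s and contact force between the fingers and rod below 0.01 N and distance between insert and pocket below 0.13 m), for 0.1 s.
3. the plug is in the fingers, clear of the pocket (distance between insert and pocket above 0.15 m and contact force between the fingers and insert above 0.5 N), for 0.1 s.
At the end, for the whole second after the job is handed in: The plug lies on its side on the tray's floor, inside the walls (its axis within about 10 degrees of level), at rest; the rod lies at rest on both saddles of its rest (within 25 mm along, 12 mm across, 6 mm in height and 7 degrees) (x of insert in the frame of tray between -0.09 and 0.09 m and y of insert in the frame of tray between -0.07 and 0.07 m and z of insert in the frame of tray between 0.018 and 0.034 m and angle between insert's own z axis and vertical between 1.4 and 1.74 rad and linear speed of each of insert, rod below 0.03 m/s and x of rod in the frame of rest between -0.025 and 0.025 m and y of rod in the frame of rest between -0.012 and 0.012 m and z of rod in the frame of rest between 0.054 and 0.066 m and angle between the x axis of rod and the x axis of rest, either way round below 0.12 rad); the robot touches nothing.
It fails at once if the plug was dropped or shot out (it moved faster than 0.7 m/s with no finger on it) (linear speed of insert above 0.7 m/s and contact force between the fingers and insert below 0.01 N).
It fails at once if the bottle was shoved more than 30 mm or tipped (distance of bottle from where it was at the start of the episode above 0.03 m or angle between bottle's own z axis and vertical above 0.4 rad).
It fails at once if the beaker was shoved more than 30 mm or tipped (distance of beaker from where it was at the start of the episode above 0.03 m or angle between beaker's own z axis and vertical above 0.4 rad).
It fails at once if the tuberack was shoved more than 30 mm or tipped (distance of tuberack from where it was at the start of the episode above 0.03 m or angle between tuberack's own z axis and vertical above 0.4 rad).
It also fails if it takes over 72 s, if anything falls off the work surface, if the arm or the gripper's body presses on something with over 40 N, if the wrist force passes 120 N, or if a joint passes its speed limit or range.

## Working session

There is one attempt and no reset: what is moved stays moved. The work goes in short steps, Python scripts to look and compute and a tool call to move; the robot and the scene stay as the last step left them, time stands still between calls to the robot, and variables do not carry over. Pictures are saved under pics/ and viewed, at most 10 in all, crops included, and the job is handed in when it is done.

Besides the shell and the picture viewer there is one more tool, called after "Emit:" as name(argument=value, ...), one argument or row to a line, values as JSON. send_rows: Moves the arm, as the interface text tells. Its arguments: {"type":"object","properties":{"motion":{"type":"array"},"grip_force":{"type":"number"}},"required":["motion"]}

```bash
mkdir -p pics; ls
cat > h.py <<'E'
from plant import *
import numpy as np, cv2
from scipy.spatial.transform import Rotation as R
def K(s):
    f=240/np.tan(np.radians(s["vertical_fov"])/2); return np.array([[f,0,s["cx"]],[0,f,s["cy"]],[0,0,1.]])
def ray(s,uv):
    p=cv2.undistortPoints(np.array(uv,float).reshape(-1,1,2),K(s),np.array(s["D"],float))[:,0]
    E=np.array(s["extrinsics"]); d=np.c_[p[:,0],-p[:,1],-np.ones(len(p))]@E[:3,:3].T
    return E[:3,3],d
def onz(s,uv,z):
    o,d=ray(s,uv); return o+d*((z-o[2])/d[:,2])[:,None]
def proj(s,P):
    E=np.array(s["extrinsics"]); c=(np.array(P,float).reshape(-1,3)-E[:3,3])@E[:3,:3]; c=c*[1,-1,-1]
    return cv2.projectPoints(c,np.zeros(3),np.zeros(3),K(s),np.array(s["D"],float))[0][:,0]
def tri(s1,a,s2,b):
    o1,d1=ray(s1,a);o2,d2=ray(s2,b);out=[]
    for x,y in zip(d1,d2):
        t=np.linalg.lstsq(np.c_[x,-y],o2-o1,rcond=None)[0]; p,q=o1+x*t[0],o2+y*t[1]; out.append(np.r_[(p+q)/2,np.linalg.norm(p-q)])
    return np.array(out)
def save(s,n): cv2.imwrite("pics/"+n+".png",cv2.cvtColor(s["img"],cv2.COLOR_RGB2BGR))
E
python3 - <<'E'
from h import *
import pickle
np.set_printoptions(precision=3,suppress=True)
for n in("side","top"):
    s=snapshot(n); save(s,n+"0"); pickle.dump(s,open(n+"0.pkl","wb")); print(n,s["vertical_fov"],s["D"],np.array(s["extrinsics"]))
print(get_state())
E
```

```text
pics
side 54.701005854862665 [-0.056  0.     0.     0.     0.   ] [[-0.825  0.372 -0.427  0.229]
 [-0.566 -0.522  0.639  0.557]
 [ 0.015  0.768  0.64   0.704]
 [ 0.     0.     0.     1.   ]]
top 44.4899569683483 [-0.147  0.     0.     0.     0.   ] [[ 0.008  0.985 -0.173  0.363]
 [-1.     0.011  0.014  0.017]
 [ 0.016  0.173  0.985  1.338]
 [ 0.     0.     0.     1.   ]]
{'clock': 0.1, 'q': array([ 1.186,  0.69 , -0.195,  1.566,  0.157,  0.903, -0.215]), 'qd': array([ 0.001, -0.002, -0.001, -0.003, -0.   ,  0.001, -0.   ]), 'joint_torque': array([ -0.003, -52.85 ,  -1.271, -15.384,  -0.053,   0.002,   0.   ]), 'tool_pos': array([ 0.254, -0.57 ,  0.249]), 'eef_rot': array([ 0.978,  0.208, -0.   , -0.001]), 'contact_force': array([0.818, 0.702, 0.705]), 'moment': array([-0.047,  0.018,  0.015]), 'finger_force': 0.0, 'opening': 1.0034250791969133}
```

View pics/top0.png

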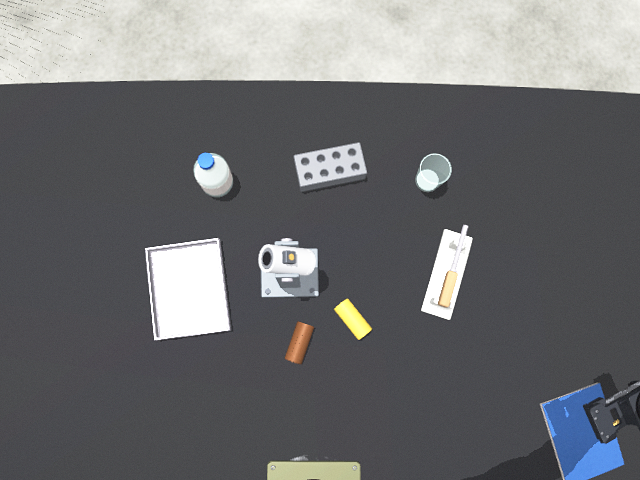

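View pics/side0.png

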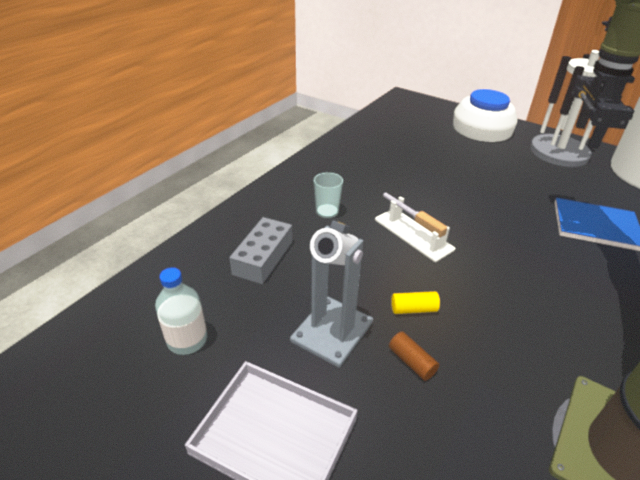

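Top view: rod on rest (447,274), stand/pocket (288,265), mouth at (266,258), tray (188,289), bottle (213,175), beaker (433,173) and rack (330,166). The yellow (353,319) and brown (300,343) cylinders lie on the bench and are decoys. The grey plug is inside the pocket.

Run:
```python
from h import *
import pickle
np.set_printoptions(precision=4,suppress=True)
T=pickle.load(open("top0.pkl","rb"));S=pickle.load(open("side0.pkl","rb"))
h=cv2.cvtColor(T["img"],cv2.COLOR_RGB2HSV)
def roi(m,x0,y0,x1,y1):
    o=np.zeros(m.shape,np.uint8); o[y0:y1,x0:x1]=m[y0:y1,x0:x1]; return o
def rect(m,z,name,close=5):
    m=cv2.morphologyEx(m.astype(np.uint8),cv2.MORPH_CLOSE,np.ones((close,close)))
    c=max(cv2.findContours(m,cv2.RETR_EXTERNAL,cv2.CHAIN_APPROX_NONE)[0],key=cv2.contourArea)[:,0]
    P=onz(T,c,z)[:,:2].astype(np.float32)
    (cx,cy),(w,hh),a=cv2.minAreaRect(P); b=cv2.boxPoints(((cx,cy),(w,hh),a))
    e=max([b[1]-b[0],b[2]-b[1]],key=np.linalg.norm)
    print(name,np.array([cx,cy]),"size",w,hh,"long dir",np.degrees(np.arctan2(e[1],e[0])))
white=((h[...,1]<40)&(h[...,2]>120)).astype(np.uint8)
rect(roi(white,130,225,245,350),0.03,"tray")
rect(roi(((h[...,2]>110)).astype(np.uint8),410,222,480,325),0.01,"rest")
org=((h[...,0]>8)&(h[...,0]<25)&(h[...,1]>90)&(h[...,2]>120)).astype(np.uint8)
rect(roi(org,410,222,480,325),0.072,"handle",3)
rect(roi((h[...,2]>70).astype(np.uint8),250,230,330,310),0.014,"stand?",3)
rect(roi((h[...,2]>70).astype(np.uint8),285,130,375,200),0.05,"rack",3)
c=np.vstack([T["img"][225:315,240:340,::-1]]); c=cv2.resize(c,None,fx=4,fy=4,interpolation=cv2.INTER_CUBIC)
d=cv2.resize(S["img"][210:310,290:390,::-1],(400,400),interpolation=cv2.INTER_CUBIC)
o=np.zeros((400,800,3),np.uint8);o[:360,:400]=c;o[:,400:]=d
e=cv2.resize(T["img"][215:325,415:485,::-1],None,fx=2,fy=2)
cv2.imwrite("pics/c1.png",o)
```

```text
tray [0.4816 0.2882] size 0.21159866452217102 0.17418445646762848 long dir 8.820716
rest [ 0.5343 -0.3074] size 0.07281213998794556 0.22546032071113586 long dir -17.137901
handle [ 0.4835 -0.2822] size 0.022610092535614967 0.0783592164516449 long dir -6.5999537
stand? [0.5295 0.0587] size 0.18109756708145142 0.18168573081493378 long dir -89.37909
rack [ 0.7679 -0.0316] size 0.16542218625545502 0.20676258206367493 long dir -89.11865
```

View pics/c1.png

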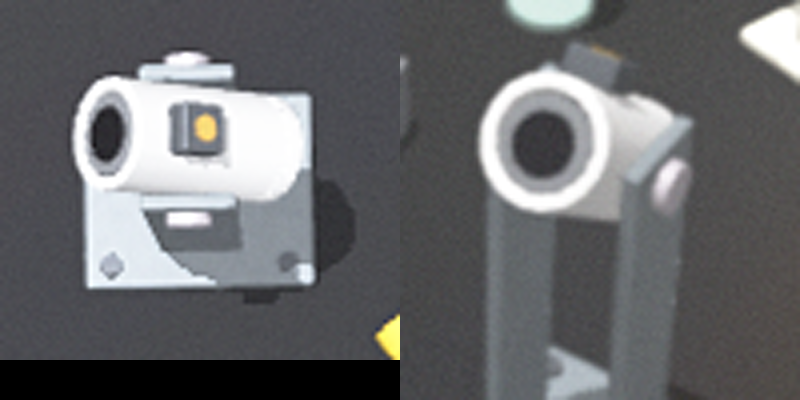

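Run:
```python
from h import *
import pickle
np.set_printoptions(precision=4,suppress=True)
T=pickle.load(open("top0.pkl","rb"));S=pickle.load(open("side0.pkl","rb"))
h=cv2.cvtColor(T["img"],cv2.COLOR_RGB2HSV)
m=np.zeros((480,640),np.uint8); m[222:325,410:482]=(h[222:325,410:482,2]>110)
m=cv2.morphologyEx(cv2.morphologyEx(m,cv2.MORPH_CLOSE,np.ones((9,9))),cv2.MORPH_OPEN,np.ones((13,13)))
c=max(cv2.findContours(m,cv2.RETR_EXTERNAL,cv2.CHAIN_APPROX_NONE)[0],key=cv2.contourArea)[:,0]
P=onz(T,c,0.01)[:,:2].astype(np.float32); r=cv2.minAreaRect(P); b=cv2.boxPoints(r); e=max([b[1]-b[0],b[2]-b[1]],key=np.linalg.norm)
print("rest",r[0],r[1],np.degrees(np.arctan2(e[1],e[0])))
# handle: colour spread, orange
def handle(s,x0,y0,x1,y1):
    h=cv2.cvtColor(s["img"],cv2.COLOR_RGB2HSV)[y0:y1,x0:x1]
    m=((h[...,0]>8)&(h[...,0]<25)&(h[...,1]>80)&(h[...,2]>80)).astype(np.uint8)
    yy,xx=np.nonzero(m); p=np.c_[xx+x0,yy+y0].astype(float); mu=p.mean(0); w,v=np.linalg.eigh(np.cov((p-mu).T)); t=(p-mu)@v[:,1]
    print(len(p),mu,mu+v[:,1]*t.min(),mu+v[:,1]*t.max()); return mu,v[:,1]
a,va=handle(T,410,222,482,325); d,vd=handle(S,380,190,460,260)
print("handle centre tri",tri(T,[a],S,[d]))
q=onz(T,[a-20*va,a+20*va],0.072); e=q[1]-q[0]; print("axis",np.degrees(np.arctan2(e[1],e[0])), onz(T,[a],0.072))
# mouth
M=tri(T,[[266.75,258.5]],S,[[325.75,246]]); print("mouth",M)
# base edges
B=onz(T,[[261.5,297],[318.6,296.8],[317.5,248.9]],0.014); print("base",B)
bl=onz(T,[[213,188]],0.0);print("bottle",onz(T,[[205,160]],0.17),bl,"beaker",onz(T,[[428,182]],0.0),onz(T,[[435,168]],0.095))
w=snapshot("wrist"); print(np.array(w["extrinsics"]),w["vertical_fov"]); st=get_state(); print(st["tool_pos"],R.from_quat(st["eef_rot"]).as_matrix())
```

```text
rest (0.5281745791435242, -0.3055986762046814) (0.07276255637407303, 0.21187958121299744) -17.018488
131 [445.    290.458] [449.6294 270.6792] [441.4993 305.4147]
403 [430.6228 222.6948] [445.4545 231.5692] [416.4647 214.2234]
handle centre tri [[ 0.4791 -0.2847  0.0661  0.0007]]
axis 165.31365729442336 [[ 0.4782 -0.2834  0.072 ]]
mouth [[0.5208 0.0946 0.2389 0.0006]]
base [[ 0.4654  0.1205  0.014 ]
 [ 0.4672 -0.0083  0.014 ]
 [ 0.5767 -0.005   0.014 ]]
bottle [[0.7365 0.2333 0.17  ]] [[0.7218 0.2425 0.    ]] beaker [[ 0.743  -0.2673  0.    ]] [[ 0.7487 -0.2639  0.095 ]]
[[ 0.4072  0.8734  0.267   0.3218]
 [-0.9133  0.3902  0.1164 -0.54  ]
 [-0.0025 -0.2913  0.9566  0.3843]
 [ 0.      0.      0.      1.    ]] 58.88841991901175
[ 0.254  -0.5706  0.2491] [[ 0.9135  0.4067 -0.0006]
 [ 0.4067 -0.9135  0.0012]
 [-0.0001 -0.0013 -1.    ]]
```

Emit:
send_rows(
  motion=[
    {"x": 3.3, "y": -1.6, "z": 0.5},
    {"x": 3.3, "y": -1.6, "z": 0.5},
    {"x": 3.3, "y": -1.6, "z": 0.5},
    {"x": 3.3, "y": -1.6, "z": 0.5},
    {"x": 3.3, "y": -1.6, "z": 0.5},
  ],
)

```text
schema error: expected keys x, y, z, rx, ry, rz, jaw
```

Emit:
send_rows(
  motion=[
    {"x": 3.3, "y": -1.6, "z": 0.5},
    {"x": 3.3, "y": -1.6, "z": 0.5},
    {"x": 3.3, "y": -1.6, "z": 0.5},
    {"x": 3.3, "y": -1.6, "z": 0.5},
    {"x": 3.3, "y": -1.6, "z": 0.5},
  ],
)

```text
schema error: expected keys x, y, z, rx, ry, rz, jaw
```

Emit:
send_rows(
  motion=[
    {"rz": 0.14},
    {"rz": 0.14},
    {"rz": 0.14},
    {"rz": 0.14},
    {"rz": 0.14},
  ],
)

```text
schema error: expected keys x, y, z, rx, ry, rz, jaw
```

Run:
```python
from h import *
import pickle
np.set_printoptions(precision=4,suppress=True)
w=snapshot("wrist"); save(w,"w1"); pickle.dump(w,open("w1.pkl","wb")); st=get_state(); print(st["clock"],st["q"],st["tool_pos"],R.from_quat(st["eef_rot"]).as_matrix())
```

```text
0.2 [ 1.1858  0.6897 -0.1946  1.5659  0.1573  0.9025 -0.2151] [ 0.254  -0.5707  0.2492] [[ 0.9136  0.4067 -0.0005]
 [ 0.4067 -0.9136  0.001 ]
 [-0.0001 -0.0011 -1.    ]]
```

View pics/w1.png

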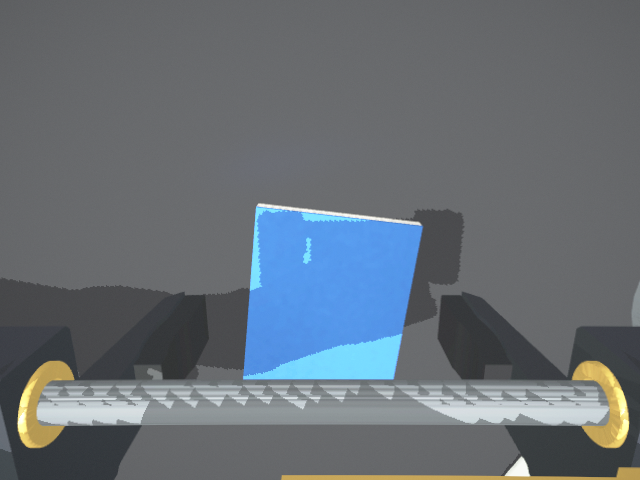

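The calls were refused because every row needs all seven keys, so the arm hasn't moved. The picture shows only the notebook, with the fingers at (180,340) and (470,340). I'll resend with full rows.

Emit:
send_rows(
  motion=[
    {"x": 3.3, "y": -1.6, "z": 0.5, "rx": 0, "ry": 0, "rz": 0, "jaw": 8.8},
    {"x": 3.3, "y": -1.6, "z": 0.5, "rx": 0, "ry": 0, "rz": 0, "jaw": 8.8},
    {"x": 3.3, "y": -1.6, "z": 0.5, "rx": 0, "ry": 0, "rz": 0, "jaw": 8.8},
    {"x": 3.3, "y": -1.6, "z": 0.5, "rx": 0, "ry": 0, "rz": 0, "jaw": 8.8},
    {"x": 3.3, "y": -1.6, "z": 0.5, "rx": 0, "ry": 0, "rz": 0, "jaw": 8.8},
  ],
)

```text
clock: 0.7
tool_pos: [0.3731, -0.4296, 0.2245]
eef_rot: [0.978, 0.208, 0.0, -0.0]
contact_force: [0.5, -0.8, -0.4]
opening: 1.0
finger_force: 0.0
```

Emit:
send_rows(
  motion=[
    {"x": 3.3, "y": -1.6, "z": 0.5, "rx": 0, "ry": 0, "rz": 0, "jaw": 8.8},
    {"x": 3.3, "y": -1.6, "z": 0.5, "rx": 0, "ry": 0, "rz": 0, "jaw": 8.8},
    {"x": 3.3, "y": -1.6, "z": 0.5, "rx": 0, "ry": 0, "rz": 0, "jaw": 8.8},
    {"x": 3.3, "y": -1.6, "z": 0.5, "rx": 0, "ry": 0, "rz": 0, "jaw": 8.8},
    {"x": 3.3, "y": -1.6, "z": 0.5, "rx": 0, "ry": 0, "rz": 0, "jaw": 8.8},
  ],
)

```text
clock: 1.2
tool_pos: [0.4914, -0.2894, 0.1994]
eef_rot: [0.978, 0.208, -0.0, -0.0]
contact_force: [1.6, -0.5, -0.1]
opening: 0.998
finger_force: 0.0
```

Emit:
send_rows(
  motion=[
    {"x": 0, "y": 0, "z": 0, "rx": 0, "ry": 0, "rz": 0.14, "jaw": 8.8},
    {"x": 0, "y": 0, "z": 0, "rx": 0, "ry": 0, "rz": 0.14, "jaw": 8.8},
    {"x": 0, "y": 0, "z": 0, "rx": 0, "ry": 0, "rz": 0.14, "jaw": 8.8},
    {"x": 0, "y": 0, "z": 0, "rx": 0, "ry": 0, "rz": 0.14, "jaw": 8.8},
    {"x": 0, "y": 0, "z": 0, "rx": 0, "ry": 0, "rz": 0.14, "jaw": 8.8},
  ],
)

```text
clock: 1.7
tool_pos: [0.4906, -0.2905, 0.1996]
eef_rot: [0.99, -0.143, -0.0, -0.0]
contact_force: [-0.3, 0.0, -0.3]
opening: 0.994
finger_force: 0.0
```

Run:
```python
from h import *
import pickle
np.set_printoptions(precision=4,suppress=True)
w=snapshot("wrist"); save(w,"w2"); pickle.dump(w,open("w2.pkl","wb")); st=get_state(); print(st["clock"],st["q"],st["tool_pos"],R.from_quat(st["eef_rot"]).as_matrix())
```

```text
1.75 [ 0.4089  0.6824  0.0753  1.7941 -0.0766  0.6679 -1.3347] [ 0.4907 -0.2903  0.1996] [[ 0.9578 -0.2874 -0.0001]
 [-0.2874 -0.9578  0.    ]
 [-0.0001  0.     -1.    ]]
```

View pics/w2.png

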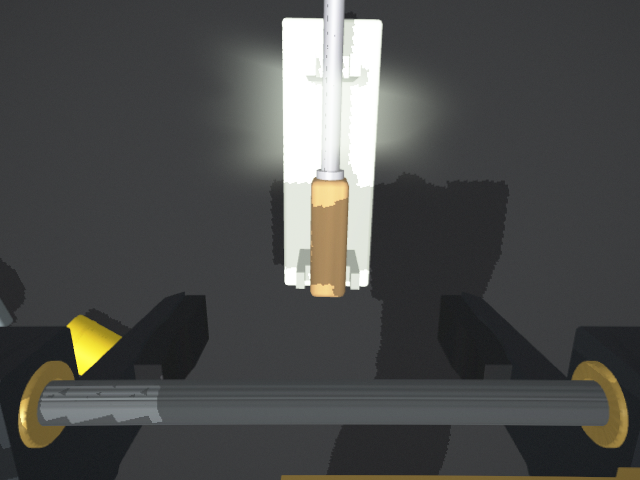

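The wrist view shows the handle from (330,180) to (328,295), with the shaft running up to (334,0). The rod is centred in its saddles and parallel to the tool x axis.

Run:
```python
from h import *
import pickle
np.set_printoptions(precision=4,suppress=True)
w=pickle.load(open("w2.pkl","rb")); h=cv2.cvtColor(w["img"],cv2.COLOR_RGB2HSV)
m=(h[...,0]>8)&(h[...,0]<25)&(h[...,1]>90)&(h[...,2]>60); m[:170]=0;m[310:]=0;m[:,:290]=0;m[:,370:]=0
rows=np.nonzero(m.sum(1)>25)[0]; print("rows",rows[0],rows[-1])
C=[]
for r in range(rows[0]+12,rows[-1]-12,4):
    xx=np.nonzero(m[r])[0]; C.append([(xx[0]+xx[-1])/2,r])
P=onz(w,C,0.072); d=np.polyfit(P[:,0],P[:,1],1); ang=np.arctan(d[0]); u=np.array([np.cos(ang),np.sin(ang)]); print("angle",np.degrees(ang),"mean",P.mean(0))
ends=onz(w,[[329,rows[0]],[328,rows[-1]]],0.072); t=ends[:,:2]@u; print("len",t[0]-t[1])
c0=P.mean(0)[:2]; 
n=np.array([-u[1],u[0]]); o=u*((t[0]+t[1])/2+0.015)+n*(c0@n); print("rod origin",o)
st=get_state(); Rm=R.from_quat(st["eef_rot"]).as_matrix(); tgt=np.r_[o,0.052]   # TCP 8 mm below axis
print("tool delta cm",100*Rm.T@(tgt-st["tool_pos"]))
q=onz(w,[[333,40],[331,150]],0.066); print("shaft angle",np.degrees(np.arctan2(*(q[0]-q[1])[[1,0]])))
```

```text
rows 181 296
angle -17.598086306404134 mean [ 0.485  -0.2928  0.072 ]
len 0.07773973111221388
rod origin [ 0.4971 -0.2966]
tool delta cm [ 0.7945  0.4145 14.7607]
shaft angle -17.120518612759962
```

Emit:
send_rows(
  motion=[
    {"x": 0.4, "y": 0.2, "z": 2.5, "rx": 0, "ry": 0, "rz": 0.01, "jaw": 8.8},
    {"x": 0.4, "y": 0.2, "z": 3, "rx": 0, "ry": 0, "rz": 0, "jaw": 8.8},
    {"x": 0, "y": 0, "z": 3, "rx": 0, "ry": 0, "rz": 0, "jaw": 8.8},
    {"x": 0, "y": 0, "z": 2.5, "rx": 0, "ry": 0, "rz": 0, "jaw": 8.8},
    {"x": 0, "y": 0, "z": 2, "rx": 0, "ry": 0, "rz": 0, "jaw": 8.8},
  ],
)

```text
clock: 2.25
tool_pos: [0.4968, -0.2963, 0.068]
eef_rot: [0.99, -0.144, -0.001, -0.0]
contact_force: [0.1, 0.1, 0.2]
opening: 0.998
finger_force: 0.0
```

Emit:
send_rows(
  motion=[
    {"x": 0, "y": 0, "z": 1.2, "rx": 0, "ry": 0, "rz": 0, "jaw": 8.8},
    {"x": 0, "y": 0, "z": 0.6, "rx": 0, "ry": 0, "rz": 0, "jaw": 8.8},
    {"x": 0, "y": 0, "z": 0, "rx": 0, "ry": 0, "rz": 0, "jaw": 6},
    {"x": 0, "y": 0, "z": 0, "rx": 0, "ry": 0, "rz": 0, "jaw": 3},
    {"x": 0, "y": 0, "z": 0, "rx": 0, "ry": 0, "rz": 0, "jaw": 2.2},
  ],
  grip_force=15,
)

```text
clock: 2.75
tool_pos: [0.4978, -0.2971, 0.0527]
eef_rot: [0.989, -0.145, 0.001, 0.0]
contact_force: [-0.4, -0.2, 0.1]
opening: 0.747
finger_force: 0.0
```

Emit:
send_rows(
  motion=[
    {"x": 0, "y": 0, "z": 0, "rx": 0, "ry": 0, "rz": 0, "jaw": 1},
    {"x": 0, "y": 0, "z": 0, "rx": 0, "ry": 0, "rz": 0, "jaw": 1},
    {"x": 0, "y": 0, "z": 0, "rx": 0, "ry": 0, "rz": 0, "jaw": 1},
    {"x": 0, "y": 0, "z": 0, "rx": 0, "ry": 0, "rz": 0, "jaw": 1},
    {"x": 0, "y": 0, "z": 0, "rx": 0, "ry": 0, "rz": 0, "jaw": 1},
  ],
  grip_force=15,
)

```text
clock: 3.25
tool_pos: [0.4972, -0.2967, 0.0518]
eef_rot: [0.989, -0.145, 0.0, 0.0]
contact_force: [-0.9, 0.2, -0.7]
opening: 0.3
finger_force: 0.0
```

Emit:
send_rows(
  motion=[
    {"x": 0, "y": 0, "z": 0, "rx": 0, "ry": 0, "rz": 0, "jaw": 1},
    {"x": 0, "y": 0, "z": 0, "rx": 0, "ry": 0, "rz": 0, "jaw": 1},
    {"x": 0, "y": 0, "z": 0, "rx": 0, "ry": 0, "rz": 0, "jaw": 1},
    {"x": 0, "y": 0, "z": 0, "rx": 0, "ry": 0, "rz": 0, "jaw": 1},
    {"x": 0, "y": 0, "z": 0, "rx": 0, "ry": 0, "rz": 0, "jaw": 1},
  ],
  grip_force=50,
)

```text
clock: 3.75
tool_pos: [0.4971, -0.2967, 0.0517]
eef_rot: [0.989, -0.145, 0.0, 0.0]
contact_force: [-0.0, 0.4, 1.0]
opening: 0.267
finger_force: 50.0
```

Run:
```python
from h import *
import json
st=get_state(); print(st)
json.dump({"p":list(st["tool_pos"]),"q":list(st["eef_rot"])},open("grasp.json","w"))
```

```text
{'clock': 3.75, 'q': array([ 0.43466119,  0.92442039,  0.04133377,  1.84001907, -0.08921579,
        0.37891909, -1.31944352]), 'qd': array([ 6.12803610e-04, -8.84334220e-04, -9.05068753e-04,  1.52277421e-04,
        9.83762588e-04,  3.53852721e-05, -1.16529251e-03]), 'joint_torque': array([ 6.25079870e-02, -5.40189493e+01,  2.21055172e+00, -7.38849699e+00,
       -4.63673437e-02, -1.05159371e-01, -4.71004285e-02]), 'tool_pos': array([ 0.49714302, -0.29670686,  0.05172301]), 'eef_rot': array([ 9.89424140e-01, -1.45051267e-01,  1.70820269e-06,  1.50533943e-05]), 'contact_force': array([-0.00205623,  0.4360714 ,  1.02041191]), 'moment': array([0.10512712, 0.06210453, 0.02238626]), 'finger_force': 49.95042610913515, 'opening': 0.26696205523114747}
```

Emit:
send_rows(
  motion=[
    {"x": 0, "y": 0, "z": -1.5, "rx": 0, "ry": 0, "rz": 0, "jaw": 1},
    {"x": 0, "y": 0, "z": -3.5, "rx": 0, "ry": 0, "rz": 0, "jaw": 1},
    {"x": 0, "y": 0, "z": -4, "rx": 0, "ry": 0, "rz": 0, "jaw": 1},
    {"x": 0, "y": 0, "z": -4, "rx": 0, "ry": 0, "rz": 0, "jaw": 1},
    {"x": 0, "y": 0, "z": -4, "rx": 0, "ry": 0, "rz": -0.08, "jaw": 1},
  ],
)

```text
clock: 4.25
tool_pos: [0.4967, -0.2965, 0.2242]
eef_rot: [0.995, -0.105, 0.0, 0.0]
contact_force: [0.2, -0.3, -0.7]
opening: 0.27
finger_force: 50.0
```

Emit:
send_rows(
  motion=[
    {"x": 0, "y": 0, "z": 0, "rx": 0, "ry": 0, "rz": -0.12, "jaw": 1},
    {"x": 0, "y": 0, "z": 0, "rx": 0, "ry": 0, "rz": -0.12, "jaw": 1},
    {"x": 0, "y": 0, "z": 0, "rx": 0, "ry": 0, "rz": -0.12, "jaw": 1},
    {"x": 0, "y": 0, "z": 0, "rx": 0, "ry": 0, "rz": -0.12, "jaw": 1},
    {"x": 0, "y": 0, "z": 0, "rx": 0, "ry": 0, "rz": -0.12, "jaw": 1},
  ],
)

```text
clock: 4.75
tool_pos: [0.4967, -0.2968, 0.2227]
eef_rot: [0.981, 0.195, -0.0, 0.0]
contact_force: [-0.0, -0.1, -1.1]
opening: 0.264
finger_force: 50.0
```

Emit:
send_rows(
  motion=[
    {"x": 0, "y": 0, "z": 0, "rx": 0, "ry": 0, "rz": -0.12, "jaw": 1},
    {"x": 0, "y": 0, "z": 0, "rx": 0, "ry": 0, "rz": -0.12, "jaw": 1},
    {"x": 0, "y": 0, "z": 0, "rx": 0, "ry": 0, "rz": -0.12, "jaw": 1},
    {"x": 0, "y": 0, "z": 0, "rx": 0, "ry": 0, "rz": -0.12, "jaw": 1},
    {"x": 0, "y": 0, "z": 0, "rx": 0, "ry": 0, "rz": -0.12, "jaw": 1},
  ],
)

```text
clock: 5.25
tool_pos: [0.4966, -0.297, 0.2226]
eef_rot: [0.879, 0.476, -0.0, 0.0]
contact_force: [0.7, -0.1, -1.3]
opening: 0.263
finger_force: 50.0
```

Emit:
send_rows(
  motion=[
    {"x": 0, "y": 0, "z": 0, "rx": 0, "ry": 0, "rz": -0.12, "jaw": 1},
    {"x": 0, "y": 0, "z": 0, "rx": 0, "ry": 0, "rz": -0.12, "jaw": 1},
    {"x": 0, "y": 0, "z": 0, "rx": 0, "ry": 0, "rz": -0.12, "jaw": 1},
    {"x": 0, "y": 0, "z": 0, "rx": 0, "ry": 0, "rz": -0.12, "jaw": 1},
    {"x": 0, "y": 0, "z": 0, "rx": 0, "ry": 0, "rz": -0.12, "jaw": 1},
  ],
)

```text
clock: 5.75
tool_pos: [0.4966, -0.2971, 0.2226]
eef_rot: [0.699, 0.715, -0.001, 0.0]
contact_force: [0.7, 0.7, -1.3]
opening: 0.269
finger_force: 50.0
```

Run:
```python
from h import *
np.set_printoptions(precision=4,suppress=True)
st=get_state(); print(st["clock"],st["q"],st["tool_pos"]);print(R.from_quat(st["eef_rot"]).as_matrix())
```

```text
5.75 [ 0.7338  0.6918 -0.4739  1.7298  0.4117  0.8201  0.0906] [ 0.4966 -0.2971  0.2226]
[[-0.0224  0.9997 -0.0004]
 [ 0.9997  0.0224 -0.0014]
 [-0.0014 -0.0005 -1.    ]]
```

Emit:
send_rows(
  motion=[
    {"x": 0, "y": 0, "z": 0, "rx": 0, "ry": 0.12, "rz": 0, "jaw": 1},
    {"x": 0, "y": 0, "z": 0, "rx": 0, "ry": 0.12, "rz": 0, "jaw": 1},
    {"x": 0, "y": 0, "z": 0, "rx": 0, "ry": 0.12, "rz": 0, "jaw": 1},
    {"x": 0, "y": 0, "z": 0, "rx": 0, "ry": 0.12, "rz": 0, "jaw": 1},
    {"x": 0, "y": 0, "z": 0, "rx": 0, "ry": 0.12, "rz": 0, "jaw": 1},
  ],
)

```text
clock: 6.25
tool_pos: [0.4967, -0.2981, 0.2228]
eef_rot: [0.669, 0.681, 0.208, -0.211]
contact_force: [0.1, 0.6, -1.3]
opening: 0.261
finger_force: 50.0
```

Emit:
send_rows(
  motion=[
    {"x": 0.4, "y": 0.8, "z": 2, "rx": 0, "ry": 0.098, "rz": 0, "jaw": 1},
    {"x": 0.4, "y": 0.8, "z": 3, "rx": 0, "ry": 0, "rz": 0, "jaw": 1},
    {"x": 0.4, "y": 0.8, "z": 3, "rx": 0, "ry": 0, "rz": 0, "jaw": 1},
    {"x": 0.4, "y": 0.7, "z": 3, "rx": 0, "ry": 0, "rz": 0, "jaw": 1},
    {"x": 0.4, "y": 0, "z": 3, "rx": 0, "ry": 0, "rz": 0, "jaw": 1},
  ],
)

```text
clock: 6.75
tool_pos: [0.5269, -0.192, 0.1254]
eef_rot: [0.659, 0.671, 0.239, -0.243]
contact_force: [-0.6, 0.9, -0.7]
opening: 0.268
finger_force: 50.0
```

Emit:
send_rows(
  motion=[
    {"x": 0, "y": 0, "z": 3, "rx": 0, "ry": 0, "rz": 0, "jaw": 1},
    {"x": 0, "y": 0, "z": 2, "rx": 0, "ry": 0, "rz": 0, "jaw": 1},
    {"x": 0, "y": 0, "z": 1, "rx": 0, "ry": 0, "rz": 0, "jaw": 1},
    {"x": 0, "y": 0, "z": 0, "rx": 0, "ry": 0, "rz": 0, "jaw": 1},
    {"x": 0, "y": 0, "z": 0, "rx": 0, "ry": 0, "rz": 0, "jaw": 1},
  ],
)

```text
clock: 7.25
tool_pos: [0.5261, -0.1549, 0.0804]
eef_rot: [0.659, 0.67, 0.239, -0.243]
contact_force: [0.6, -0.5, -1.6]
opening: 0.261
finger_force: 50.0
```

Run:
```python
from h import *
import pickle
np.set_printoptions(precision=4,suppress=True)
st=get_state(); Rm=R.from_quat(st["eef_rot"]).as_matrix(); print(st["clock"],st["q"],st["tool_pos"]);print(Rm)
ax=Rm[:,0]; o=st["tool_pos"]-0.008*Rm[:,2]; tip=o+0.135*ax
L=np.array([0.5215,0.0194,0.18]); a=np.array([-0.0168,0.7658,0.6428])
T=snapshot("top");S=snapshot("side"); pickle.dump(T,open("t2.pkl","wb"));pickle.dump(S,open("s2.pkl","wb"))
print("tip",tip,"tool delta to L-0.03a",100*Rm.T@(L-0.03*a-tip))
for s,n in((T,"t"),(S,"s")):
    print(n,"tip px",proj(s,tip),"L",proj(s,L),"M",proj(s,L+.1*a))
c=cv2.resize(T["img"][215:335,240:340,::-1],(400,480),interpolation=cv2.INTER_CUBIC);d=cv2.resize(S["img"][190:310,300:400,::-1],(400,480),interpolation=cv2.INTER_CUBIC)
cv2.imwrite("pics/c2.png",np.hstack([c,d]))
```

```text
7.25 [ 0.8964  1.1442 -0.7303  1.6258  0.0452  0.8396  0.4052] [ 0.5261 -0.1549  0.0804]
[[-0.0135  0.9999 -0.0101]
 [ 0.7671  0.0169  0.6413]
 [ 0.6414  0.0009 -0.7672]]
tip [ 0.5244 -0.0565  0.1731] tool delta to L-0.03a [ 3.2645 -0.15    4.3444]
t tip px [[344.3718 262.3221]] L [[306.541  262.9093]] M [[265.8584 258.7441]]
s tip px [[368.0759 229.2268]] L [[348.2529 248.8028]] M [[325.6543 244.0169]]
```

View pics/c2.png

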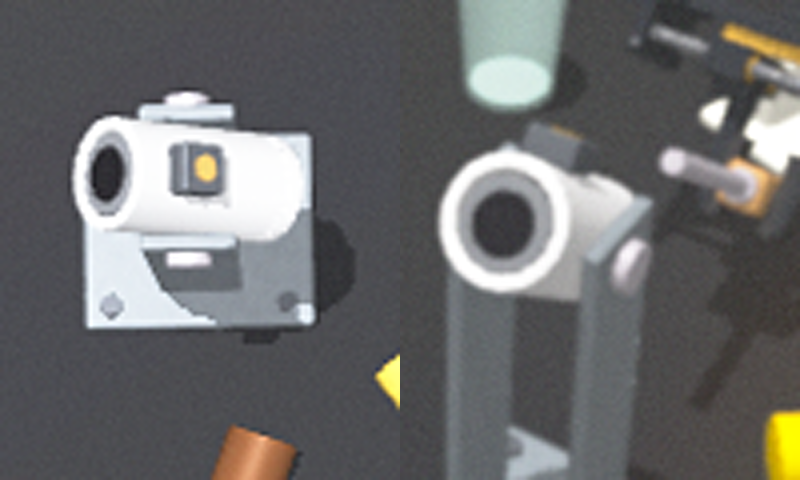

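The side view has the rod tip at full-frame (368.7,230), against a prediction of (368.1,229.2), so the grasp model is good. Next I'll refine the mouth centre by fitting ellipses to the bore edge in both views.

Run:
```python
from h import *
import pickle
np.set_printoptions(precision=4,suppress=True)
T=pickle.load(open("t2.pkl","rb"));S=pickle.load(open("s2.pkl","rb"))
def fit(s,x0,y0,x1,y1,seed,ths,outer=False):
    g=cv2.resize(cv2.cvtColor(s["img"],cv2.COLOR_RGB2GRAY)[y0:y1,x0:x1],None,fx=8,fy=8,interpolation=cv2.INTER_CUBIC)
    r=[]
    for th in ths:
        m=(g<th).astype(np.uint8); n,l=cv2.connectedComponents(m); k=l[int((seed[1]-y0)*8),int((seed[0]-x0)*8)]
        c=max(cv2.findContours((l==k).astype(np.uint8),cv2.RETR_EXTERNAL,cv2.CHAIN_APPROX_NONE)[0],key=len)
        e=cv2.fitEllipse(c); cc=(np.array(e[0])+.5)/8-.5+[x0,y0]; r.append(cc); print(th,cc,np.array(e[1])/8)
    return r
print("side");a=fit(S,300,220,345,275,(326,246),(60,90,180,200,215))
print("top");b=fit(T,250,235,295,285,(266,258),(60,90,180,200,215))
for p,q in zip(b,a): print(tri(T,[p],S,[q]))
# stand base edges (top), near edge row and right edge by gradient
g=cv2.cvtColor(T["img"],cv2.COLOR_RGB2GRAY).astype(float)
f=lambda v,lo:lo+.5+np.argmax(np.abs(np.diff(v)))
bot=np.array([[c,f(g[288:305,c],288)] for c in range(264,302,2)]);right=np.array([[f(g[r,308:328],308),r] for r in range(251,266)])
for z,e in((bot,"near"),(right,"right")):
    P=onz(T,z,0.014)[:,:2]; vx=cv2.fitLine(P.astype(np.float32),cv2.DIST_HUBER,0,.01,.01).ravel(); print(e,vx,np.degrees(np.arctan2(vx[1],vx[0])))
```

```text
side
60 [325.3032 245.7376] [12.6284 14.4427]
90 [325.2952 245.6386] [14.787  16.2068]
180 [325.8555 244.7145] [23.1589 25.6292]
200 [325.831  244.7256] [23.9261 26.2933]
215 [325.8096 244.7237] [24.4499 26.7499]
top
60 [266.2588 258.0817] [ 7.1104 12.7268]
90 [266.324  258.0553] [ 7.8668 13.5151]
180 [266.6108 258.2175] [ 9.9804 20.3726]
200 [266.7402 258.0781] [10.8882 21.2778]
215 [266.765  258.0547] [11.37  21.668]
[[0.5213 0.0954 0.2398 0.001 ]]
[[0.5214 0.0953 0.2399 0.0009]]
[[0.5208 0.0946 0.2416 0.0009]]
[[0.5211 0.0943 0.2413 0.001 ]]
[[0.5211 0.0943 0.2412 0.001 ]]
near [ 0.0109 -0.9999  0.4671  0.0693] -89.37494
right [ 1.      0.0076  0.5555 -0.0052] 0.4365083
```

Emit:
send_rows(
  motion=[
    {"x": 0, "y": -0.1, "z": 1.5, "rx": 0, "ry": 0, "rz": 0, "jaw": 1},
    {"x": 0, "y": 0, "z": 1.8, "rx": 0, "ry": 0, "rz": 0, "jaw": 1},
    {"x": 0.6, "y": 0, "z": 1, "rx": 0, "ry": 0, "rz": 0, "jaw": 1},
    {"x": 0.7, "y": 0, "z": 0, "rx": 0, "ry": 0, "rz": 0, "jaw": 1},
    {"x": 0, "y": 0, "z": 0, "rx": 0, "ry": 0, "rz": 0, "jaw": 1},
  ],
)

```text
clock: 7.85
tool_pos: [0.5246, -0.1152, 0.0568]
eef_rot: [0.658, 0.671, 0.24, -0.244]
contact_force: [0.1, 0.2, -1.1]
opening: 0.264
finger_force: 50.0
```

Run:
```python
from h import *
np.set_printoptions(precision=4,suppress=True)
st=get_state(); Rm=R.from_quat(st["eef_rot"]).as_matrix(); print(st["clock"],st["q"],st["tool_pos"],st["contact_force"])
ax=Rm[:,0]; o=st["tool_pos"]-0.008*Rm[:,2]; tip=o+0.135*ax
L=np.array([0.522,0.0185,0.18]); a=np.array([-0.0095,0.766,0.6428])
T=snapshot("top"); print("tip",tip,"tool delta tip->L",100*Rm.T@(L-tip))
print("tip px",proj(T,tip),"shaft mid",proj(T,tip-.05*ax),"L",proj(T,L),"M",proj(T,L+.1*a))
W=snapshot("wrist"); print("wrist tip",proj(W,tip),proj(W,L))
c=cv2.resize(T["img"][225:305,270:370,::-1],(400,320),interpolation=cv2.INTER_CUBIC);d=cv2.resize(W["img"][...,::-1],(400,300))
o=np.zeros((320,800,3),np.uint8);o[:,:400]=c;o[:300,400:]=d;cv2.imwrite("pics/c3.png",o)
```

```text
7.85 [ 0.8522  1.1701 -0.7272  1.6933  0.0474  0.7283  0.3828] [ 0.5246 -0.1152  0.0568] [ 0.1498  0.2496 -1.0885]
tip [ 0.5225 -0.0169  0.1498] tool delta tip->L [ 4.6585  0.021  -0.0354]
tip px [[324.3397 264.5907]] shaft mid [[342.1179 266.4191]] L [[306.9956 262.6652]] M [[266.3395 258.1026]]
wrist tip [[ 326.3827 -153.601 ]] [[ 328.0418 -447.7475]]
```

View pics/c3.png

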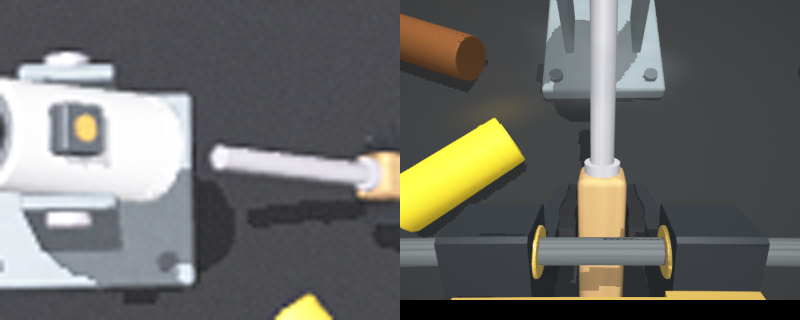

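The tip is at full-frame (324.5,264.3), as predicted. In the wrist view the stand base is symmetric about the shaft, so the rod is aligned. I'll insert.

Emit:
send_rows(
  motion=[
    {"x": 1.5, "y": 0, "z": 0, "rx": 0, "ry": 0, "rz": 0, "jaw": 1},
    {"x": 1.5, "y": 0, "z": 0, "rx": 0, "ry": 0, "rz": 0, "jaw": 1},
    {"x": 1, "y": 0, "z": 0, "rx": 0, "ry": 0, "rz": 0, "jaw": 1},
    {"x": 0.6, "y": 0, "z": 0, "rx": 0, "ry": 0, "rz": 0, "jaw": 1},
    {"x": 0.6, "y": 0, "z": 0, "rx": 0, "ry": 0, "rz": 0, "jaw": 1},
  ],
  grip_force=60,
)

```text
clock: 8.45
tool_pos: [0.5232, -0.0758, 0.0892]
eef_rot: [0.658, 0.671, 0.239, -0.244]
contact_force: [0.1, -0.8, -1.5]
opening: 0.266
finger_force: 60.0
```

Emit:
send_rows(
  motion=[
    {"x": 0.3, "y": 0, "z": 0, "rx": 0, "ry": 0, "rz": 0, "jaw": 1},
    {"x": 0.3, "y": 0, "z": 0, "rx": 0, "ry": 0, "rz": 0, "jaw": 1},
    {"x": 0, "y": 0, "z": 0, "rx": 0, "ry": 0, "rz": 0, "jaw": 1},
    {"x": 0, "y": 0, "z": 0, "rx": 0, "ry": 0, "rz": 0, "jaw": 1},
    {"x": 0, "y": 0, "z": 0, "rx": 0, "ry": 0, "rz": 0, "jaw": 1},
  ],
)

```text
clock: 8.95
tool_pos: [0.5231, -0.072, 0.0922]
eef_rot: [0.659, 0.67, 0.24, -0.244]
contact_force: [0.1, -0.2, -1.2]
opening: 0.262
finger_force: 60.0
```

```bash
cat > tip.py <<'E'
from h import *
np.set_printoptions(precision=4,suppress=True)
st=get_state(); Rm=R.from_quat(st["eef_rot"]).as_matrix()
L=np.array([0.522,0.0185,0.18]); a=np.array([-0.0095,0.766,0.6428])
tip=st["tool_pos"]-0.008*Rm[:,2]+0.135*Rm[:,0]
print(st["clock"],st["q"],st["tool_pos"],"tip along",(tip-L)@a,"F tool",Rm.T@st["contact_force"],"M",Rm.T@st["moment"])
E
python3 tip.py
```

```text
8.95 [ 0.8111  1.1033 -0.7545  1.7693  0.0094  0.6776  0.3269] [ 0.5231 -0.072   0.0922] tip along 0.009292105814621632 F tool [-0.8943  0.0544  0.7777] M [-0.0621 -0.7757 -0.0353]
```

Emit:
send_rows(
  motion=[
    {"x": 0.3, "y": 0, "z": 0, "rx": 0, "ry": 0, "rz": 0, "jaw": 1},
    {"x": 0.4, "y": 0, "z": 0, "rx": 0, "ry": 0, "rz": 0, "jaw": 1},
    {"x": 0.5, "y": 0, "z": 0, "rx": 0, "ry": 0, "rz": 0, "jaw": 1},
    {"x": 0.5, "y": 0, "z": 0, "rx": 0, "ry": 0, "rz": 0, "jaw": 1},
    {"x": 0.5, "y": 0, "z": 0, "rx": 0, "ry": 0, "rz": 0, "jaw": 1},
  ],
)

```text
clock: 9.45
tool_pos: [0.5228, -0.0595, 0.1038]
eef_rot: [0.661, 0.67, 0.237, -0.241]
contact_force: [-0.0, -7.5, -8.6]
opening: 0.264
finger_force: 59.9
```

```bash
python3 tip.py
```

```text
9.45 [ 0.7951  1.077  -0.7598  1.7924 -0.0025  0.6593  0.3053] [ 0.5228 -0.0595  0.1038] tip along 0.026326462507595308 F tool [-11.2474  -0.1136   1.8979] M [ 0.0408 -3.0228 -0.1415]
```

Emit:
send_rows(
  motion=[
    {"x": 0.5, "y": 0, "z": 0, "rx": 0, "ry": 0, "rz": 0, "jaw": 1},
    {"x": 0.5, "y": 0, "z": 0, "rx": 0, "ry": 0, "rz": 0, "jaw": 1},
    {"x": 0.5, "y": 0, "z": 0, "rx": 0, "ry": 0, "rz": 0, "jaw": 1},
    {"x": 0.5, "y": 0, "z": 0, "rx": 0, "ry": 0, "rz": 0, "jaw": 1},
    {"x": 0.3, "y": 0, "z": 0, "rx": 0, "ry": 0, "rz": 0, "jaw": 1},
  ],
)

```text
clock: 9.95
tool_pos: [0.5223, -0.0415, 0.1188]
eef_rot: [0.661, 0.67, 0.237, -0.241]
contact_force: [-0.2, -8.1, -8.0]
opening: 0.262
finger_force: 59.9
```

```bash
python3 tip.py
```

```text
9.95 [ 0.7762  1.0494 -0.7728  1.8162 -0.0196  0.6446  0.2827] [ 0.5223 -0.0415  0.1188] tip along 0.049758397602803595 F tool [-11.3314  -0.3265   1.0402] M [ 0.0441 -3.0545 -0.1723]
```

Emit:
send_rows(
  motion=[
    {"x": 0.3, "y": 0, "z": 0, "rx": 0, "ry": 0, "rz": 0, "jaw": 1},
    {"x": 0.3, "y": 0, "z": 0, "rx": 0, "ry": 0, "rz": 0, "jaw": 1},
    {"x": 0.1, "y": 0, "z": 0, "rx": 0, "ry": 0, "rz": 0, "jaw": 1},
    {"x": 0, "y": 0, "z": 0, "rx": 0, "ry": 0, "rz": 0, "jaw": 1},
    {"x": 0, "y": 0, "z": 0, "rx": 0, "ry": 0, "rz": 0, "jaw": 1},
  ],
)

```text
clock: 10.45
tool_pos: [0.5221, -0.0359, 0.1234]
eef_rot: [0.66, 0.67, 0.238, -0.242]
contact_force: [-0.7, -8.2, -8.4]
opening: 0.263
finger_force: 59.9
```

```bash
python3 tip.py
python3 - <<'E'
from h import *
import pickle
T=snapshot("top");S=snapshot("side"); pickle.dump(T,open("t3.pkl","wb"));pickle.dump(S,open("s3.pkl","wb"))
c=cv2.resize(T["img"][215:335,230:330,::-1],(400,480),interpolation=cv2.INTER_CUBIC);d=cv2.resize(S["img"][190:310,280:380,::-1],(400,480),interpolation=cv2.INTER_CUBIC)
cv2.imwrite("pics/c4.png",np.hstack([c,d]))
E
```

```text
10.45 [ 0.7704  1.0414 -0.777   1.8229 -0.0252  0.6407  0.276 ] [ 0.5221 -0.0359  0.1234] tip along 0.05698434185423032 F tool [-11.6414  -0.8068   1.2206] M [ 0.1257 -2.742  -0.2282]
```

View pics/c4.png

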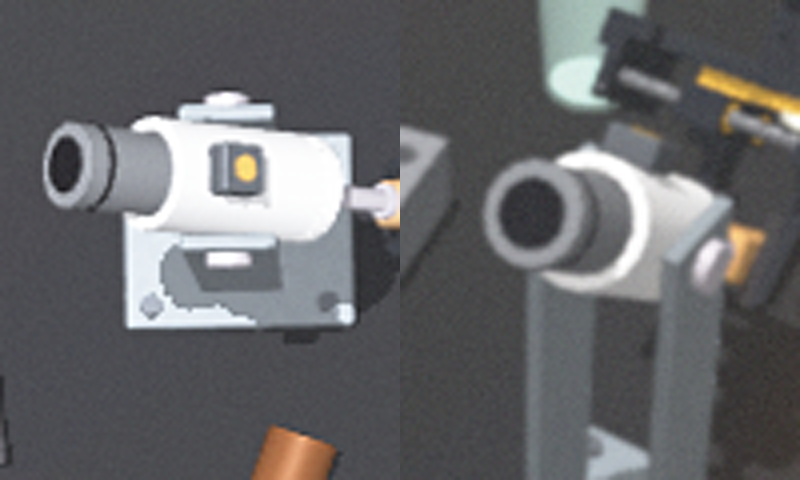

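The plug now stands well out of the mouth, its disc at top (246.5,256.3) and side (313,243.3). I'll withdraw the rod and retrace the path back to the rest.

Emit:
send_rows(
  motion=[
    {"x": -1, "y": 0, "z": 0, "rx": 0, "ry": 0, "rz": 0, "jaw": 1},
    {"x": -2.3, "y": 0, "z": 0, "rx": 0, "ry": 0, "rz": 0, "jaw": 1},
    {"x": -2.5, "y": 0, "z": 0, "rx": 0, "ry": 0, "rz": 0, "jaw": 1},
    {"x": -2.5, "y": 0, "z": 0, "rx": 0, "ry": 0, "rz": 0, "jaw": 1},
    {"x": -2, "y": 0, "z": 0, "rx": 0, "ry": 0, "rz": 0, "jaw": 1},
  ],
)

```text
clock: 11.05
tool_pos: [0.5233, -0.1135, 0.0572]
eef_rot: [0.66, 0.67, 0.239, -0.244]
contact_force: [0.7, 0.4, -0.9]
opening: 0.26
finger_force: 60.0
```

Emit:
send_rows(
  motion=[
    {"x": -1, "y": 0, "z": -2, "rx": 0, "ry": 0, "rz": 0, "jaw": 1},
    {"x": -0.5, "y": -0.5, "z": -3, "rx": 0, "ry": 0, "rz": 0, "jaw": 1},
    {"x": -0.5, "y": -0.5, "z": -3.5, "rx": 0, "ry": 0, "rz": 0, "jaw": 1},
    {"x": -0.5, "y": -0.5, "z": -3.5, "rx": 0, "ry": 0, "rz": 0, "jaw": 1},
    {"x": -0.5, "y": -0.5, "z": -3.5, "rx": 0, "ry": 0, "rz": 0, "jaw": 1},
  ],
)

```text
clock: 11.55
tool_pos: [0.5053, -0.2356, 0.1592]
eef_rot: [0.659, 0.67, 0.24, -0.244]
contact_force: [0.4, -0.1, -2.1]
opening: 0.266
finger_force: 60.0
```

Emit:
send_rows(
  motion=[
    {"x": -0.3, "y": -0.5, "z": -3.5, "rx": 0, "ry": 0, "rz": 0, "jaw": 1},
    {"x": 0, "y": -0.5, "z": -3.5, "rx": 0, "ry": 0, "rz": 0, "jaw": 1},
    {"x": 0, "y": 0, "z": 0, "rx": 0, "ry": -0.12, "rz": 0, "jaw": 1},
    {"x": 0, "y": 0, "z": 0, "rx": 0, "ry": -0.12, "rz": 0, "jaw": 1},
    {"x": 0, "y": 0, "z": 0, "rx": 0, "ry": -0.12, "rz": 0, "jaw": 1},
  ],
)

```text
clock: 12.05
tool_pos: [0.4967, -0.2827, 0.2106]
eef_rot: [0.692, 0.703, 0.117, -0.118]
contact_force: [-0.6, 0.7, -2.1]
opening: 0.262
finger_force: 60.0
```

Emit:
send_rows(
  motion=[
    {"x": 0, "y": 0, "z": 0, "rx": 0, "ry": -0.12, "rz": 0, "jaw": 1},
    {"x": 0, "y": 0, "z": 0, "rx": 0, "ry": -0.12, "rz": 0, "jaw": 1},
    {"x": 0, "y": 0, "z": 0, "rx": 0, "ry": -0.098, "rz": 0, "jaw": 1},
    {"x": 0, "y": 0, "z": 0, "rx": 0, "ry": 0, "rz": 0.12, "jaw": 1},
    {"x": 0, "y": 0, "z": 0, "rx": 0, "ry": 0, "rz": 0.12, "jaw": 1},
  ],
)

```text
clock: 12.55
tool_pos: [0.4967, -0.2802, 0.2105]
eef_rot: [0.782, 0.623, -0.0, -0.001]
contact_force: [-0.4, -0.2, -1.2]
opening: 0.261
finger_force: 59.9
```

Emit:
send_rows(
  motion=[
    {"x": 0, "y": 0, "z": 0, "rx": 0, "ry": 0, "rz": 0.13, "jaw": 1},
    {"x": 0, "y": 0, "z": 0, "rx": 0, "ry": 0, "rz": 0.13, "jaw": 1},
    {"x": 0, "y": 0, "z": 0, "rx": 0, "ry": 0, "rz": 0.13, "jaw": 1},
    {"x": 0, "y": 0, "z": 0, "rx": 0, "ry": 0, "rz": 0.13, "jaw": 1},
    {"x": 0, "y": 0, "z": 0, "rx": 0, "ry": 0, "rz": 0.13, "jaw": 1},
  ],
)

```text
clock: 13.05
tool_pos: [0.4965, -0.2814, 0.21]
eef_rot: [0.94, 0.34, -0.001, -0.001]
contact_force: [-0.2, 0.3, -0.8]
opening: 0.264
finger_force: 59.9
```

Emit:
send_rows(
  motion=[
    {"x": 0, "y": 0, "z": 0, "rx": 0, "ry": 0, "rz": 0.13, "jaw": 1},
    {"x": 0, "y": 0, "z": 0, "rx": 0, "ry": 0, "rz": 0.13, "jaw": 1},
    {"x": 0, "y": 0, "z": 0, "rx": 0, "ry": 0, "rz": 0.13, "jaw": 1},
    {"x": 0, "y": 0, "z": 0, "rx": 0, "ry": 0, "rz": 0.13, "jaw": 1},
    {"x": 0, "y": 0, "z": 0, "rx": 0, "ry": 0, "rz": 0.13, "jaw": 1},
  ],
)

```text
clock: 13.55
tool_pos: [0.4965, -0.2812, 0.21]
eef_rot: [1.0, 0.022, -0.001, -0.001]
contact_force: [-0.8, 0.5, -1.2]
opening: 0.262
finger_force: 59.9
```

```bash
cat > dg.py <<'E'
from h import *
import json
np.set_printoptions(precision=4,suppress=True)
g=json.load(open("grasp.json")); st=get_state(); Rm=R.from_quat(st["eef_rot"])
print(st["clock"],st["q"],st["tool_pos"])
print("tool shift cm",100*Rm.inv().apply(np.array(g["p"])-st["tool_pos"]),"turn",(Rm.inv()*R.from_quat(g["q"])).as_rotvec())
E
python3 dg.py
```

```text
13.55 [ 0.4335  0.6667  0.0021  1.779  -0.0027  0.6982 -1.0898] [ 0.4965 -0.2812  0.21  ]
tool shift cm [ 0.0251  1.5701 15.8271] turn [-0.0011  0.002   0.3348]
```

Emit:
send_rows(
  motion=[
    {"x": 0, "y": 0, "z": 0, "rx": 0, "ry": 0, "rz": 0.112, "jaw": 1},
    {"x": 0, "y": 0, "z": 0, "rx": 0, "ry": 0, "rz": 0.112, "jaw": 1},
    {"x": 0, "y": 0, "z": 0, "rx": 0, "ry": 0, "rz": 0.11, "jaw": 1},
    {"x": 0.5, "y": 1.5, "z": 3, "rx": 0, "ry": 0, "rz": 0, "jaw": 1},
    {"x": 0, "y": 0, "z": 4, "rx": 0, "ry": 0, "rz": 0, "jaw": 1},
  ],
)

```text
clock: 14.05
tool_pos: [0.4987, -0.3003, 0.1412]
eef_rot: [0.99, -0.143, 0.002, 0.002]
contact_force: [-0.4, -0.1, -1.3]
opening: 0.266
finger_force: 60.0
```

Emit:
send_rows(
  motion=[
    {"x": 0, "y": 0, "z": 3, "rx": 0, "ry": 0, "rz": 0, "jaw": 1},
    {"x": 0, "y": 0, "z": 2, "rx": 0, "ry": 0, "rz": 0, "jaw": 1},
    {"x": 0, "y": 0, "z": 0, "rx": 0, "ry": 0, "rz": 0, "jaw": 1},
    {"x": 0, "y": 0, "z": 0, "rx": 0, "ry": 0, "rz": 0, "jaw": 1},
    {"x": 0, "y": 0, "z": 0, "rx": 0, "ry": 0, "rz": 0, "jaw": 1},
  ],
)

```text
clock: 14.55
tool_pos: [0.4982, -0.2975, 0.0919]
eef_rot: [0.99, -0.142, 0.001, 0.0]
contact_force: [-0.2, 0.2, -1.1]
opening: 0.263
finger_force: 60.0
```

```bash
python3 dg.py
python3 - <<'E'
from h import *
st=get_state(); Rm=R.from_quat(st["eef_rot"]).as_matrix(); o=st["tool_pos"]-0.008*Rm[:,2]
W=snapshot("wrist");S=snapshot("side")
for n,s in(("w",W),("s",S)): print(n,proj(s,[o+t*Rm[:,0] for t in(0.03,0.08,0.135)]))
def lab(s,x0,y0,x1,y1,k):
    return cv2.resize(s["img"][y0:y1,x0:x1,::-1],None,fx=k,fy=k,interpolation=cv2.INTER_CUBIC)
o=np.zeros((480,800,3),np.uint8);a=lab(W,180,0,460,320,1.4);o[:a.shape[0],:a.shape[1]]=a;b=lab(S,370,160,470,260,4);o[:400,400:]=b;cv2.imwrite("pics/c5.png",o)
E
```

```text
14.55 [ 0.4217  0.8584  0.0645  1.83   -0.1113  0.4548 -1.2921] [ 0.4982 -0.2975  0.0919]
tool shift cm [-0.1308 -0.0481  4.0213] turn [ 0.0003 -0.0018  0.0058]
w [[ 322.36648487  255.82700314]
 [ 322.42033774   88.12901056]
 [ 322.4953241  -156.40300904]]
s [[417.79289266 199.07976532]
 [401.75914461 189.52235203]
 [385.0563072  179.58620877]]
```

View pics/c5.png

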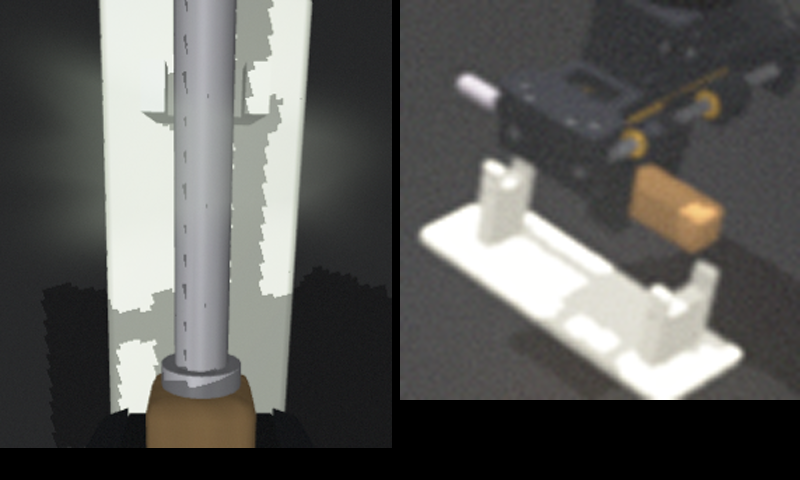

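The tip at side (385.8,181.2) matches the prediction (385.1,179.6) within the usual bias, so the rod hasn't slipped and sits over the saddles. I'll lower it.

Emit:
send_rows(
  motion=[
    {"x": -0.1, "y": -0.05, "z": 1.2, "rx": 0, "ry": 0, "rz": 0.005, "jaw": 1},
    {"x": 0, "y": 0, "z": 1.2, "rx": 0, "ry": 0, "rz": 0, "jaw": 1},
    {"x": 0, "y": 0, "z": 0.8, "rx": 0, "ry": 0, "rz": 0, "jaw": 1},
    {"x": 0, "y": 0, "z": 0.5, "rx": 0, "ry": 0, "rz": 0, "jaw": 1},
    {"x": 0, "y": 0, "z": 0.2, "rx": 0, "ry": 0, "rz": 0, "jaw": 1},
  ],
  grip_force=30,
)

```text
clock: 15.15
tool_pos: [0.496, -0.2958, 0.0516]
eef_rot: [0.989, -0.145, -0.001, -0.0]
contact_force: [-4.0, 3.3, 15.9]
opening: 0.27
finger_force: 30.0
```

```bash
python3 dg.py
```

```text
15.15 [ 0.4268  0.9247  0.0541  1.8431 -0.1174  0.3788 -1.2923] [ 0.496  -0.2958  0.0516]
tool shift cm [ 0.1363  0.0572 -0.0119] turn [-0.0005  0.0019  0.0009]
```

Emit:
send_rows(
  motion=[
    {"x": 0, "y": 0, "z": -0.15, "rx": 0, "ry": 0, "rz": 0, "jaw": 2.5},
    {"x": 0, "y": 0, "z": 0, "rx": 0, "ry": 0, "rz": 0, "jaw": 4},
    {"x": 0, "y": 0, "z": 0, "rx": 0, "ry": 0, "rz": 0, "jaw": 6},
    {"x": 0, "y": 0, "z": 0, "rx": 0, "ry": 0, "rz": 0, "jaw": 8.8},
    {"x": 0, "y": 0, "z": 0, "rx": 0, "ry": 0, "rz": 0, "jaw": 8.8},
  ],
)

```text
clock: 15.65
tool_pos: [0.4967, -0.2962, 0.0535]
eef_rot: [0.989, -0.145, 0.0, 0.0]
contact_force: [1.1, -0.2, 0.6]
opening: 0.625
finger_force: 0.0
```

Emit:
send_rows(
  motion=[
    {"x": 0, "y": 0, "z": 0, "rx": 0, "ry": 0, "rz": 0, "jaw": 8.8},
    {"x": 0, "y": 0, "z": 0, "rx": 0, "ry": 0, "rz": 0, "jaw": 8.8},
    {"x": 0, "y": 0, "z": 0, "rx": 0, "ry": 0, "rz": 0, "jaw": 8.8},
    {"x": 0, "y": 0, "z": -1, "rx": 0, "ry": 0, "rz": 0, "jaw": 8.8},
    {"x": 0, "y": 0, "z": -3, "rx": 0, "ry": 0, "rz": 0, "jaw": 8.8},
  ],
)

```text
clock: 16.15
tool_pos: [0.4951, -0.2952, 0.0923]
eef_rot: [0.989, -0.145, -0.002, -0.001]
contact_force: [0.5, -0.6, -0.4]
opening: 0.993
finger_force: 0.0
```

Emit:
send_rows(
  motion=[
    {"x": 0, "y": 0, "z": -4, "rx": 0, "ry": 0, "rz": 0, "jaw": 8.8},
    {"x": 0, "y": 0, "z": -4, "rx": 0, "ry": 0, "rz": 0, "jaw": 8.8},
    {"x": 0, "y": 0, "z": -3, "rx": 0, "ry": 0, "rz": 0, "jaw": 8.8},
    {"x": -0.5, "y": -0.5, "z": 0, "rx": 0, "ry": 0, "rz": 0, "jaw": 8.8},
    {"x": 0, "y": 0, "z": 0, "rx": 0, "ry": 0, "rz": 0, "jaw": 8.8},
  ],
)

```text
clock: 16.65
tool_pos: [0.493, -0.2889, 0.2042]
eef_rot: [0.99, -0.144, 0.0, -0.0]
contact_force: [1.4, 0.8, -0.6]
opening: 0.999
finger_force: 0.0
```

```bash
python3 dg.py
python3 - <<'E'
from h import *
import pickle
np.set_printoptions(precision=4,suppress=True)
w=snapshot("wrist")
h=cv2.cvtColor(w["img"],cv2.COLOR_RGB2HSV)
m=(h[...,0]>8)&(h[...,0]<25)&(h[...,1]>90)&(h[...,2]>60); m[:120]=0;m[340:]=0;m[:,:270]=0;m[:,390:]=0
rows=np.nonzero(m.sum(1)>25)[0]; C=[]
for r in range(rows[0]+12,rows[-1]-12,4):
    xx=np.nonzero(m[r])[0]; C.append([(xx[0]+xx[-1])/2,r])
P=onz(w,C,0.072); d=np.polyfit(P[:,0],P[:,1],1); ang=np.arctan(d[0]); u=np.array([np.cos(ang),np.sin(ang)])
t=onz(w,[[329,rows[0]],[328,rows[-1]]],0.072)[:,:2]@u; n=np.array([-u[1],u[0]])
print("angle",np.degrees(ang),"len",t[0]-t[1],"rod origin",u*((t[0]+t[1])/2+0.015)+n*(P.mean(0)[:2]@n))
T=pickle.load(open("t3.pkl","rb"));S=pickle.load(open("s3.pkl","rb"))
def fit(s,x0,y0,x1,y1,seed,th):
    g=cv2.resize(cv2.cvtColor(s["img"],cv2.COLOR_RGB2GRAY)[y0:y1,x0:x1],None,fx=8,fy=8,interpolation=cv2.INTER_CUBIC)
    nn,l=cv2.connectedComponents((g<th).astype(np.uint8)); k=l[int((seed[1]-y0)*8),int((seed[0]-x0)*8)]
    c=max(cv2.findContours((l==k).astype(np.uint8),cv2.RETR_EXTERNAL,cv2.CHAIN_APPROX_NONE)[0],key=len); e=cv2.fitEllipse(c); print(np.array(e[1])/8); return (np.array(e[0])+.5)/8-.5+[x0,y0]
a=fit(T,230,235,290,285,(246.5,256.2),75);b=fit(S,290,220,345,275,(313,243.2),75); D=tri(T,[a],S,[b]); print("disc",a,b,D)
L=np.array([0.522,0.0185,0.18]); ax=np.array([-0.0095,0.766,0.6428]); print("disc along",(D[0,:3]-L)@ax)
# bottle
E
python3 - <<'E'
import json;print(json.load(open("grasp.json")))
E
```

```text
16.65 [ 0.3914  0.6783  0.099   1.7875 -0.0998  0.6803 -1.3139] [ 0.493  -0.2889  0.2042]
tool shift cm [ 0.6158  0.6353 15.2506] turn [-0.0006 -0.0005  0.0018]
angle -17.35612965456988 len 0.07730466373095246 rod origin [ 0.4961 -0.2958]
[ 7.3845 13.4729]
[15.0376 16.5915]
disc [245.8134 255.7369] [312.4242 242.9398] [[0.521  0.131  0.27   0.0008]]
disc along 0.14404828913525733
{'p': [0.4971430150467488, -0.296706864380778, 0.05172301438813158], 'q': [0.9894241403870542, -0.14505126745332575, 1.7082026925195785e-06, 1.5053394267384716e-05]}
```

Rod is back within 1 mm (angle −17.4°, origin 0.496,−0.296). The plug stands about 45 mm out. I'll go to the hover pose above the plug.

Emit:
send_rows(
  motion=[
    {"x": 0, "y": 0, "z": -1, "rx": 0, "ry": 0, "rz": -0.125, "jaw": 8.8},
    {"x": 0, "y": 0, "z": -1, "rx": 0, "ry": 0, "rz": -0.125, "jaw": 8.8},
    {"x": 0, "y": 0, "z": -1, "rx": 0, "ry": 0, "rz": -0.125, "jaw": 8.8},
    {"x": 0, "y": 0, "z": -1, "rx": 0, "ry": 0, "rz": -0.125, "jaw": 8.8},
    {"x": 0, "y": 0, "z": -1, "rx": 0, "ry": 0, "rz": -0.125, "jaw": 8.8},
  ],
)

```text
clock: 17.2
tool_pos: [0.4924, -0.2895, 0.252]
eef_rot: [0.986, 0.169, -0.001, -0.001]
contact_force: [-0.4, -0.7, -0.3]
opening: 0.997
finger_force: 0.0
```

Emit:
send_rows(
  motion=[
    {"x": 0, "y": 0, "z": -1, "rx": 0, "ry": 0, "rz": -0.125, "jaw": 8.8},
    {"x": 0, "y": 0, "z": -1, "rx": 0, "ry": 0, "rz": -0.125, "jaw": 8.8},
    {"x": 0, "y": 0, "z": -1, "rx": 0, "ry": 0, "rz": -0.125, "jaw": 8.8},
    {"x": 0, "y": 0, "z": -1, "rx": 0, "ry": 0, "rz": -0.125, "jaw": 8.8},
    {"x": 0, "y": 0, "z": -1, "rx": 0, "ry": 0, "rz": -0.125, "jaw": 8.8},
  ],
)

```text
clock: 17.7
tool_pos: [0.4925, -0.2896, 0.302]
eef_rot: [0.886, 0.464, -0.001, -0.002]
contact_force: [-0.0, -0.3, -0.4]
opening: 0.999
finger_force: 0.0
```

Emit:
send_rows(
  motion=[
    {"x": 0, "y": 0, "z": -1, "rx": 0, "ry": 0, "rz": -0.125, "jaw": 8.8},
    {"x": 0, "y": 0, "z": -1, "rx": 0, "ry": 0, "rz": -0.125, "jaw": 8.8},
    {"x": 0, "y": 0, "z": -1, "rx": 0, "ry": 0, "rz": -0.125, "jaw": 8.8},
    {"x": 0, "y": 0, "z": -1, "rx": 0, "ry": 0, "rz": -0.125, "jaw": 8.8},
    {"x": 0, "y": 0, "z": -1, "rx": 0, "ry": 0, "rz": -0.122, "jaw": 8.8},
  ],
)

```text
clock: 18.2
tool_pos: [0.4926, -0.2898, 0.352]
eef_rot: [0.701, 0.713, -0.0, -0.002]
contact_force: [0.2, -0.1, 0.7]
opening: 0.995
finger_force: 0.0
```

Emit:
send_rows(
  motion=[
    {"x": 3.2, "y": 0.4, "z": 0, "rx": 0, "ry": 0, "rz": 0, "jaw": 8.8},
    {"x": 4, "y": 0.4, "z": 0, "rx": 0, "ry": 0, "rz": 0, "jaw": 8.8},
    {"x": 4, "y": 0.4, "z": 0, "rx": 0, "ry": 0, "rz": 0, "jaw": 8.8},
    {"x": 4, "y": 0.4, "z": 0, "rx": 0, "ry": 0, "rz": 0, "jaw": 8.8},
    {"x": 4, "y": 0.4, "z": 0, "rx": 0, "ry": 0, "rz": 0, "jaw": 8.8},
  ],
)

```text
clock: 18.7
tool_pos: [0.5104, -0.0963, 0.3518]
eef_rot: [0.703, 0.711, -0.001, -0.001]
contact_force: [-0.5, 0.8, -0.8]
opening: 0.998
finger_force: 0.0
```

Emit:
send_rows(
  motion=[
    {"x": 4, "y": 0.4, "z": 0, "rx": 0, "ry": 0, "rz": 0, "jaw": 8.8},
    {"x": 4, "y": 0.4, "z": 0, "rx": 0, "ry": 0, "rz": 0, "jaw": 8.8},
    {"x": 4, "y": 0.4, "z": 0, "rx": 0, "ry": 0, "rz": 0, "jaw": 8.8},
    {"x": 1.4, "y": 0, "z": 0, "rx": 0, "ry": 0, "rz": 0, "jaw": 8.8},
    {"x": 0, "y": 0, "z": 0, "rx": 0, "ry": 0.098, "rz": 0, "jaw": 8.8},
  ],
)

```text
clock: 19.2
tool_pos: [0.5207, 0.0443, 0.3529]
eef_rot: [0.697, 0.715, 0.036, -0.037]
contact_force: [0.4, -0.5, 0.2]
opening: 0.996
finger_force: 0.0
```

Emit:
send_rows(
  motion=[
    {"x": 0, "y": 0, "z": 0, "rx": 0, "ry": 0.12, "rz": 0, "jaw": 8.8},
    {"x": 0, "y": 0, "z": 0, "rx": 0, "ry": 0.12, "rz": 0, "jaw": 8.8},
    {"x": 0, "y": 0, "z": 0, "rx": 0, "ry": 0.12, "rz": 0, "jaw": 8.8},
    {"x": 0, "y": 0, "z": 0, "rx": 0, "ry": 0.12, "rz": 0, "jaw": 8.8},
    {"x": 0, "y": 0, "z": 0, "rx": 0, "ry": 0.12, "rz": 0, "jaw": 8.8},
  ],
)

```text
clock: 19.7
tool_pos: [0.5216, 0.0347, 0.3527]
eef_rot: [0.661, 0.667, 0.242, -0.244]
contact_force: [0.0, -0.3, -0.6]
opening: 0.996
finger_force: 0.0
```

```bash
cat > pl.py <<'E'
from h import *
np.set_printoptions(precision=4,suppress=True)
st=get_state(); Rm=R.from_quat(st["eef_rot"]).as_matrix()
L=np.array([0.522,0.0185,0.18]); a=np.array([-0.0095,0.766,0.6428])
Rt=np.c_[a,np.cross(np.cross([0,0,-1],a),a)*0,np.zeros(3)]
y=np.cross([0,0,-1],a); y/=np.linalg.norm(y); z=np.cross(a,y); Rt=np.c_[a,y,z]
tgt=L+0.124*a+0.003*z
print(st["clock"],st["q"],st["tool_pos"],"tgt",tgt,"shift cm",100*Rm.T@(tgt-st["tool_pos"]),"turn",R.from_matrix(Rm.T@Rt).as_rotvec(),"F",Rm.T@st["contact_force"])
E
python3 pl.py
```

```text
19.7 [ 0.7191  0.6648 -0.8468  1.7395 -0.2756  0.9422  0.1648] [0.5216 0.0347 0.3527] tgt [0.5208 0.1154 0.2574] shift cm [ 0.0035 -0.0033 12.4892] turn [ 0.0021 -0.0042 -0.0033] F [-0.6452  0.0158  0.2749]
```

Emit:
send_rows(
  motion=[
    {"x": 0, "y": 0, "z": 3, "rx": 0, "ry": 0, "rz": 0, "jaw": 8.8},
    {"x": 0, "y": 0, "z": 3, "rx": 0, "ry": 0, "rz": 0, "jaw": 8.8},
    {"x": 0, "y": 0, "z": 3, "rx": 0, "ry": 0, "rz": 0, "jaw": 8.8},
    {"x": 0, "y": 0, "z": 2, "rx": 0, "ry": 0, "rz": 0, "jaw": 8.8},
    {"x": 0, "y": 0, "z": 1.5, "rx": 0, "ry": 0, "rz": 0, "jaw": 8.8},
  ],
)

```text
clock: 20.2
tool_pos: [0.5196, 0.1165, 0.2553]
eef_rot: [0.661, 0.668, 0.239, -0.244]
contact_force: [0.5, 0.1, 0.7]
opening: 0.998
finger_force: 0.0
```

Emit:
send_rows(
  motion=[
    {"x": 0, "y": 0, "z": 0, "rx": 0, "ry": 0, "rz": 0, "jaw": 7},
    {"x": 0, "y": 0, "z": 0, "rx": 0, "ry": 0, "rz": 0, "jaw": 5},
    {"x": 0, "y": 0, "z": 0, "rx": 0, "ry": 0, "rz": 0, "jaw": 4.2},
    {"x": 0, "y": 0, "z": 0, "rx": 0, "ry": 0, "rz": 0, "jaw": 3},
    {"x": 0, "y": 0, "z": 0, "rx": 0, "ry": 0, "rz": 0, "jaw": 3},
  ],
  grip_force=20,
)

```text
clock: 20.7
tool_pos: [0.5211, 0.1162, 0.258]
eef_rot: [0.661, 0.668, 0.241, -0.243]
contact_force: [-0.6, -0.5, -0.1]
opening: 0.569
finger_force: 0.0
```

```bash
python3 pl.py
```

```text
20.7 [ 0.5554  0.7785 -0.8248  1.8978 -0.2694  0.6113  0.1439] [0.5211 0.1162 0.258 ] tgt [0.5208 0.1154 0.2574] shift cm [-0.0949 -0.0333 -0.0033] turn [ 0.0021  0.0006 -0.0013] F [-0.4531 -0.608  -0.2873]
```

Emit:
send_rows(
  motion=[
    {"x": 0, "y": 0, "z": 0, "rx": 0, "ry": 0, "rz": 0, "jaw": 3},
    {"x": 0, "y": 0, "z": 0, "rx": 0, "ry": 0, "rz": 0, "jaw": 3},
    {"x": 0, "y": 0, "z": 0, "rx": 0, "ry": 0, "rz": 0, "jaw": 3},
    {"x": 0, "y": 0, "z": 0, "rx": 0, "ry": 0, "rz": 0, "jaw": 3},
    {"x": 0, "y": 0, "z": 0, "rx": 0, "ry": 0, "rz": 0, "jaw": 3},
  ],
  grip_force=60,
)

```text
clock: 21.2
tool_pos: [0.5211, 0.1166, 0.2578]
eef_rot: [0.661, 0.668, 0.241, -0.243]
contact_force: [-0.1, -2.9, 2.7]
opening: 0.442
finger_force: 60.0
```

```bash
python3 pl.py
```

```text
21.2 [ 0.5546  0.779  -0.8248  1.8978 -0.2694  0.6111  0.1439] [0.5211 0.1166 0.2578] tgt [0.5208 0.1154 0.2574] shift cm [-0.1153 -0.0307 -0.045 ] turn [ 0.0016  0.0003 -0.0009] F [-0.5173 -0.1117 -3.9412]
```

Emit:
send_rows(
  motion=[
    {"x": 0.3, "y": 0, "z": 0, "rx": 0, "ry": 0, "rz": 0, "jaw": 3},
    {"x": 0.5, "y": 0, "z": 0, "rx": 0, "ry": 0, "rz": 0, "jaw": 3},
    {"x": 0.5, "y": 0, "z": 0, "rx": 0, "ry": 0, "rz": 0, "jaw": 3},
    {"x": 0.5, "y": 0, "z": 0, "rx": 0, "ry": 0, "rz": 0, "jaw": 3},
    {"x": 0, "y": 0, "z": 0, "rx": 0, "ry": 0, "rz": 0, "jaw": 3},
  ],
)

```text
clock: 21.7
tool_pos: [0.5207, 0.1276, 0.267]
eef_rot: [0.662, 0.668, 0.239, -0.242]
contact_force: [0.5, -6.2, -5.4]
opening: 0.439
finger_force: 59.9
```

```bash
python3 pl.py
python3 - <<'E'
from h import *
np.set_printoptions(precision=4,suppress=True)
T=snapshot("top");S=snapshot("side")
c=cv2.resize(T["img"][215:335,210:310,::-1],(400,480),interpolation=cv2.INTER_CUBIC);d=cv2.resize(S["img"][190:310,280:380,::-1],(400,480),interpolation=cv2.INTER_CUBIC)
cv2.imwrite("pics/c6.png",np.hstack([c,d]))
E
```

```text
21.7 [ 0.5342  0.759  -0.8248  1.8956 -0.2787  0.6139  0.1217] [0.5207 0.1276 0.267 ] tgt [0.5208 0.1154 0.2574] shift cm [-1.5487  0.005  -0.0385] turn [ 0.0017  0.005  -0.0039] F [-8.251   0.4403  0.1539]
```

View pics/c6.png

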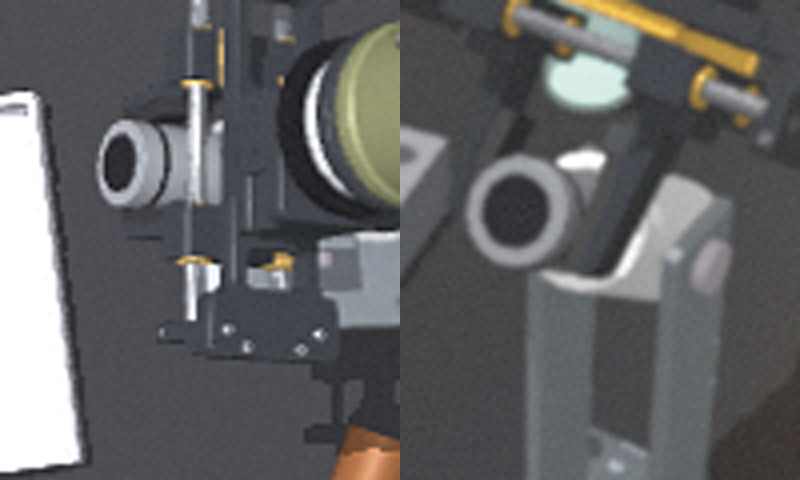

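The plug moves with the fingers: its disc went from column 245.8 to 240.5 in the top view, about 14 mm, the same as the tool. I'll keep pulling.

Emit:
send_rows(
  motion=[
    {"x": 0.6, "y": 0, "z": 0, "rx": 0, "ry": 0, "rz": 0, "jaw": 3},
    {"x": 0.7, "y": 0, "z": 0, "rx": 0, "ry": 0, "rz": 0, "jaw": 3},
    {"x": 0.7, "y": 0, "z": 0, "rx": 0, "ry": 0, "rz": 0, "jaw": 3},
    {"x": 0.7, "y": 0, "z": 0, "rx": 0, "ry": 0, "rz": 0, "jaw": 3},
    {"x": 0.7, "y": 0, "z": 0, "rx": 0, "ry": 0, "rz": 0, "jaw": 3},
  ],
)

```text
clock: 22.3
tool_pos: [0.5198, 0.1579, 0.2918]
eef_rot: [0.66, 0.669, 0.241, -0.244]
contact_force: [0.2, 0.1, -1.2]
opening: 0.442
finger_force: 59.9
```

Emit:
send_rows(
  motion=[
    {"x": 0.9, "y": 0, "z": 0, "rx": 0, "ry": 0, "rz": 0, "jaw": 3},
    {"x": 1, "y": 0, "z": 0, "rx": 0, "ry": 0, "rz": 0, "jaw": 3},
    {"x": 1, "y": 0, "z": 0, "rx": 0, "ry": 0, "rz": 0, "jaw": 3},
    {"x": 1, "y": 0, "z": 0, "rx": 0, "ry": 0, "rz": 0, "jaw": 3},
    {"x": 0.5, "y": 0, "z": 0, "rx": 0, "ry": 0, "rz": 0, "jaw": 3},
  ],
)

```text
clock: 22.8
tool_pos: [0.5198, 0.1916, 0.3204]
eef_rot: [0.66, 0.669, 0.241, -0.243]
contact_force: [0.3, -0.2, -1.6]
opening: 0.439
finger_force: 59.9
```

```bash
python3 pl.py
python3 - <<'E'
from h import *
np.set_printoptions(precision=4,suppress=True)
st=get_state(); Rm=R.from_quat(st["eef_rot"]).as_matrix()
ax=st["tool_pos"]-0.003*Rm[:,2]
T=snapshot("top");S=snapshot("side")
e=[ax+t*Rm[:,0] for t in(0.0205,-0.0675)]
print("pred top",proj(T,e),"side",proj(S,e))
cv2.imwrite("pics/s7.png",S["img"][...,::-1])
g=cv2.cvtColor(S["img"],cv2.COLOR_RGB2GRAY); p=proj(S,e)[0]; x0,y0=(p-25).astype(int)
G=cv2.resize(g[y0:y0+50,x0:x0+50],None,fx=8,fy=8,interpolation=cv2.INTER_CUBIC)
for th in(60,75):
    n,l,s,c=cv2.connectedComponentsWithStats((G<th).astype(np.uint8)); print([( (c[i]/8+[x0,y0]).round(1),s[i,4]//64) for i in range(1,n) if s[i,4]>3000])
E
```

```text
22.8 [ 0.4342  0.6719 -0.8418  1.8575 -0.3265  0.6443  0.0191] [0.5198 0.1916 0.3204] tgt [0.5208 0.1154 0.2574] shift cm [-9.8891 -0.0062 -0.0756] turn [ 0.0009 -0.0003  0.0007] F [-1.1476  0.2993  1.114 ]
pred top [[199.3134 250.5965]
 [241.5661 255.3585]] side [[279.7501 234.0834]
 [309.6656 240.5344]]
[(array([281.8, 215.3]), np.int32(79)), (array([280. , 236.8]), np.int32(245))]
[(array([264.4, 217.9]), np.int32(271)), (array([291.2, 216.1]), np.int32(361)), (array([280.1, 236.8]), np.int32(267)), (array([295.2, 253. ]), np.int32(196))]
```

Emit:
send_rows(
  motion=[
    {"x": 0, "y": 0, "z": 0, "rx": 0, "ry": -0.12, "rz": 0, "jaw": 3},
    {"x": 0, "y": 0, "z": 0, "rx": 0, "ry": -0.12, "rz": 0, "jaw": 3},
    {"x": 0, "y": 0, "z": 0, "rx": 0, "ry": -0.12, "rz": 0, "jaw": 3},
    {"x": 0, "y": 0, "z": 0, "rx": 0, "ry": -0.12, "rz": 0, "jaw": 3},
    {"x": 0, "y": 0, "z": 0, "rx": 0, "ry": -0.12, "rz": 0, "jaw": 3},
  ],
)

```text
clock: 23.4
tool_pos: [0.5202, 0.1898, 0.3199]
eef_rot: [0.703, 0.71, 0.033, -0.032]
contact_force: [-0.3, 0.4, -2.7]
opening: 0.438
finger_force: 59.9
```

Emit:
send_rows(
  motion=[
    {"x": 0, "y": 0, "z": 0, "rx": 0, "ry": -0.098, "rz": 0, "jaw": 3},
    {"x": 0, "y": 0, "z": 0, "rx": 0, "ry": 0, "rz": -0.07, "jaw": 3},
    {"x": 0, "y": 0, "z": 0, "rx": 0, "ry": 0, "rz": -0.073, "jaw": 3},
    {"x": 2, "y": -0.4, "z": 0, "rx": 0, "ry": 0, "rz": 0, "jaw": 3},
    {"x": 2.5, "y": -0.5, "z": 0, "rx": 0, "ry": 0, "rz": 0, "jaw": 3},
  ],
)

```text
clock: 23.9
tool_pos: [0.5044, 0.2322, 0.3188]
eef_rot: [0.652, 0.758, -0.001, 0.0]
contact_force: [1.1, -0.4, -0.7]
opening: 0.443
finger_force: 59.9
```

Emit:
send_rows(
  motion=[
    {"x": 3, "y": -0.5, "z": 0, "rx": 0, "ry": 0, "rz": 0, "jaw": 3},
    {"x": 3, "y": -0.5, "z": 1, "rx": 0, "ry": 0, "rz": 0, "jaw": 3},
    {"x": 2, "y": -0.4, "z": 3, "rx": 0, "ry": 0, "rz": 0, "jaw": 3},
    {"x": 0, "y": 0, "z": 4, "rx": 0, "ry": 0, "rz": 0, "jaw": 3},
    {"x": 0, "y": 0, "z": 4, "rx": 0, "ry": 0, "rz": 0, "jaw": 3},
  ],
)

```text
clock: 24.4
tool_pos: [0.4777, 0.3113, 0.1982]
eef_rot: [0.65, 0.76, 0.001, -0.0]
contact_force: [1.1, -1.0, -2.4]
opening: 0.439
finger_force: 59.9
```

Emit:
send_rows(
  motion=[
    {"x": 0, "y": 0, "z": 4, "rx": 0, "ry": 0, "rz": 0, "jaw": 3},
    {"x": 0, "y": 0, "z": 3, "rx": 0, "ry": 0, "rz": 0, "jaw": 3},
    {"x": 0, "y": 0, "z": 2, "rx": 0, "ry": 0, "rz": 0, "jaw": 3},
    {"x": 0, "y": 0, "z": 0, "rx": 0, "ry": 0, "rz": 0, "jaw": 3},
    {"x": 0, "y": 0, "z": 0, "rx": 0, "ry": 0, "rz": 0, "jaw": 3},
  ],
)

```text
clock: 24.9
tool_pos: [0.4782, 0.3103, 0.1094]
eef_rot: [0.651, 0.759, -0.0, -0.0]
contact_force: [1.1, 0.2, -1.4]
opening: 0.442
finger_force: 59.9
```

```bash
cat > tr.py <<'E'
from h import *
np.set_printoptions(precision=4,suppress=True)
st=get_state(); Rm=R.from_quat(st["eef_rot"]).as_matrix()
print(st["clock"],st["q"],st["tool_pos"],"yaw",np.degrees(np.arctan2(Rm[1,0],Rm[0,0])),"pitch",np.degrees(np.arcsin(Rm[2,0])),"shift cm",100*Rm.T@(np.array([0.478,0.312,0.022])-st["tool_pos"]),"F",st["contact_force"],"M",Rm.T@st["moment"])
E
python3 tr.py
python3 - <<'E'
from h import *
np.set_printoptions(precision=4,suppress=True)
st=get_state(); Rm=R.from_quat(st["eef_rot"]).as_matrix(); S=snapshot("side");W=snapshot("wrist")
p=st["tool_pos"]-0.003*Rm[:,2]; e=[p+t*Rm[:,0] for t in(0.0205,-0.0675)]; print("side",proj(S,e),"wrist",proj(W,e))
g=cv2.cvtColor(S["img"],cv2.COLOR_RGB2GRAY); q=proj(S,e)[0]; x0,y0=(q-30).astype(int)
G=cv2.resize(g[y0:y0+60,x0:x0+60],None,fx=8,fy=8,interpolation=cv2.INTER_CUBIC)
for th in(60,75):
    n,l,s,c=cv2.connectedComponentsWithStats((G<th).astype(np.uint8)); print([( (c[i]/8+[x0,y0]).round(1),s[i,:4]//8,s[i,4]//64) for i in range(1,n) if s[i,4]>3000])
E
```

```text
24.9 [-0.5221  0.8246 -0.2302  1.8434  0.3477  0.5133 -0.8321] [0.4782 0.3103 0.1094] yaw 98.80641540860795 pitch 0.0019913258355216167 shift cm [0.1651 0.0135 8.7411] F [ 1.0666  0.2148 -1.4375] M [-0.0911  0.0056  0.011 ]
side [[255.3262 420.1377]
 [285.9834 371.3069]] wrist [[323.8605 281.7112]
 [323.5854 489.0433]]
[(array([274.3, 397.1]), array([29,  0, 30, 18], dtype=int32), np.int32(294)), (array([244.1, 404. ]), array([12,  6, 12, 15], dtype=int32), np.int32(99)), (array([275.8, 420.3]), array([41, 22, 17, 16], dtype=int32), np.int32(121)), (array([256.1, 422.6]), array([23, 26, 15, 11], dtype=int32), np.int32(97))]
[(array([272.7, 397.7]), array([18,  0, 41, 20], dtype=int32), np.int32(386)), (array([262.6, 412.6]), array([12,  6, 47, 32], dtype=int32), np.int32(329)), (array([256.1, 422.6]), array([22, 26, 16, 12], dtype=int32), np.int32(116))]
```

Emit:
send_rows(
  motion=[
    {"x": 0.1, "y": 0, "z": 2.5, "rx": 0, "ry": 0, "rz": 0, "jaw": 3},
    {"x": 0, "y": 0, "z": 2.5, "rx": 0, "ry": 0, "rz": 0, "jaw": 3},
    {"x": 0, "y": 0, "z": 1.5, "rx": 0, "ry": 0, "rz": 0, "jaw": 3},
    {"x": 0, "y": 0, "z": 1, "rx": 0, "ry": 0, "rz": 0, "jaw": 3},
    {"x": 0, "y": 0, "z": 0.4, "rx": 0, "ry": 0, "rz": 0, "jaw": 3},
  ],
)

```text
clock: 25.5
tool_pos: [0.478, 0.3113, 0.0301]
eef_rot: [0.651, 0.759, 0.0, 0.0]
contact_force: [0.2, -0.2, -1.6]
opening: 0.441
finger_force: 59.9
```

Emit:
send_rows(
  motion=[
    {"x": 0, "y": 0, "z": 0.2, "rx": 0, "ry": 0, "rz": 0, "jaw": 3},
    {"x": 0, "y": 0, "z": 0.2, "rx": 0, "ry": 0, "rz": 0, "jaw": 3},
    {"x": 0, "y": 0, "z": 0, "rx": 0, "ry": 0, "rz": 0, "jaw": 3},
    {"x": 0, "y": 0, "z": 0, "rx": 0, "ry": 0, "rz": 0, "jaw": 3},
    {"x": 0, "y": 0, "z": 0, "rx": 0, "ry": 0, "rz": 0, "jaw": 3},
  ],
)

```text
clock: 26.0
tool_pos: [0.4781, 0.3114, 0.0267]
eef_rot: [0.651, 0.759, 0.0, 0.0]
contact_force: [0.2, 1.2, -1.9]
opening: 0.439
finger_force: 59.9
```

```bash
python3 tr.py
```

```text
26.0 [-0.5648  0.9617 -0.1604  1.8611  0.3934  0.349  -0.875 ] [0.4781 0.3114 0.0267] yaw 98.8196132454588 pitch 0.013989171362822322 shift cm [ 0.0636 -0.0041  0.4708] F [ 0.207   1.2136 -1.9319] M [-0.0735  0.0525  0.0146]
```

Emit:
send_rows(
  motion=[
    {"x": 0, "y": 0, "z": 0.15, "rx": 0, "ry": 0, "rz": 0, "jaw": 3},
    {"x": 0, "y": 0, "z": 0.15, "rx": 0, "ry": 0, "rz": 0, "jaw": 3},
    {"x": 0, "y": 0, "z": 0, "rx": 0, "ry": 0, "rz": 0, "jaw": 3},
    {"x": 0, "y": 0, "z": 0, "rx": 0, "ry": 0, "rz": 0, "jaw": 3},
    {"x": 0, "y": 0, "z": 0, "rx": 0, "ry": 0, "rz": 0, "jaw": 3},
  ],
)

```text
clock: 26.5
tool_pos: [0.4779, 0.3112, 0.0233]
eef_rot: [0.651, 0.759, -0.0, 0.0]
contact_force: [0.9, -0.4, -1.5]
opening: 0.442
finger_force: 59.9
```

```bash
python3 tr.py
```

```text
26.5 [-0.5664  0.9675 -0.1577  1.8612  0.3947  0.3434 -0.8762] [0.4779 0.3112 0.0233] yaw 98.8243692410472 pitch -0.0077933981738826505 shift cm [0.076  0.0223 0.1307] F [ 0.8516 -0.4088 -1.5368] M [-0.1134 -0.0298 -0.0327]
```

Emit:
send_rows(
  motion=[
    {"x": 0, "y": 0, "z": 0.15, "rx": 0, "ry": 0, "rz": 0, "jaw": 3},
    {"x": 0, "y": 0, "z": 0.1, "rx": 0, "ry": 0, "rz": 0, "jaw": 3},
    {"x": 0, "y": 0, "z": 0, "rx": 0, "ry": 0, "rz": 0, "jaw": 3},
    {"x": 0, "y": 0, "z": 0, "rx": 0, "ry": 0, "rz": 0, "jaw": 3},
    {"x": 0, "y": 0, "z": 0, "rx": 0, "ry": 0, "rz": 0, "jaw": 3},
  ],
)

```text
clock: 27.0
tool_pos: [0.478, 0.3113, 0.0228]
eef_rot: [0.651, 0.759, 0.0, 0.0]
contact_force: [-4.5, -2.0, 15.4]
opening: 0.44
finger_force: 60.0
```

```bash
python3 tr.py
```

```text
27.0 [-0.5676  0.9683 -0.1562  1.8618  0.3953  0.3409 -0.8772] [0.478  0.3113 0.0228] yaw 98.82141073102046 pitch -0.008233358383551265 shift cm [0.0674 0.013  0.0771] F [-4.5087 -1.9779 15.3538] M [ 0.6717 -0.3319  0.0311]
```

The plug is on the tray floor. I'll relieve the pressure, open the fingers and retreat.

Emit:
send_rows(
  motion=[
    {"x": 0, "y": 0, "z": -0.15, "rx": 0, "ry": 0, "rz": 0, "jaw": 3},
    {"x": 0, "y": 0, "z": 0, "rx": 0, "ry": 0, "rz": 0, "jaw": 3.9},
    {"x": 0, "y": 0, "z": 0, "rx": 0, "ry": 0, "rz": 0, "jaw": 4.5},
    {"x": 0, "y": 0, "z": 0, "rx": 0, "ry": 0, "rz": 0, "jaw": 5.5},
    {"x": 0, "y": 0, "z": 0, "rx": 0, "ry": 0, "rz": 0, "jaw": 7},
  ],
  grip_force=10,
)

```text
clock: 27.5
tool_pos: [0.4778, 0.3112, 0.0221]
eef_rot: [0.651, 0.759, -0.0, -0.0]
contact_force: [0.3, -0.5, -0.1]
opening: 0.67
finger_force: 0.0
```

Emit:
send_rows(
  motion=[
    {"x": 0, "y": 0, "z": 0, "rx": 0, "ry": 0, "rz": 0, "jaw": 7},
    {"x": 0, "y": 0, "z": 0, "rx": 0, "ry": 0, "rz": 0, "jaw": 7.5},
    {"x": 0, "y": 0, "z": 0, "rx": 0, "ry": 0, "rz": 0, "jaw": 7.5},
    {"x": 0, "y": 0, "z": -1, "rx": 0, "ry": 0, "rz": 0, "jaw": 7.5},
    {"x": 0, "y": 0, "z": -3, "rx": 0, "ry": 0, "rz": 0, "jaw": 7.5},
  ],
)

```text
clock: 28.0
tool_pos: [0.4764, 0.3102, 0.0612]
eef_rot: [0.65, 0.76, -0.002, -0.0]
contact_force: [0.2, 0.0, -0.0]
opening: 0.85
finger_force: 0.0
```

Emit:
send_rows(
  motion=[
    {"x": 0, "y": 0, "z": -4, "rx": 0, "ry": 0, "rz": 0, "jaw": 7.5},
    {"x": 0, "y": 0, "z": -4, "rx": 0, "ry": 0, "rz": 0, "jaw": 7.5},
    {"x": 0, "y": 0, "z": -4, "rx": 0, "ry": 0, "rz": 0, "jaw": 7.5},
    {"x": 0, "y": 0, "z": -3, "rx": 0, "ry": 0, "rz": 0, "jaw": 7.5},
    {"x": 0, "y": 0, "z": 0, "rx": 0, "ry": 0, "rz": 0, "jaw": 7.5},
  ],
)

```text
clock: 28.5
tool_pos: [0.4799, 0.313, 0.2174]
eef_rot: [0.651, 0.759, 0.005, 0.001]
contact_force: [-0.3, 0.4, 0.8]
opening: 0.852
finger_force: 0.0
```

```bash
python3 tr.py
python3 - <<'E'
from h import *
np.set_printoptions(precision=4,suppress=True)
def obs():
    W=snapshot("wrist"); h=cv2.cvtColor(W["img"],cv2.COLOR_RGB2HSV)
    g=h[...,2]; 
    tray=np.array([0.4816,0.2882]); th=np.radians(8.8)
    c=proj(W,[tray[0],tray[1],0.025])[0].astype(int); print("tray centre px",c)
    m=((g<170)).astype(np.uint8); n,l,s,cc=cv2.connectedComponentsWithStats(m); 
    cnt=[(cc[i].round(0),s[i,:4],s[i,4]) for i in range(1,n) if s[i,4]>1500]; print(cnt)
    return W
W=obs(); save(W,"w8")
for z in range(150,330,20): print(z,W["img"][z,200:460:20].mean(1).astype(int))
E
```

```text
28.5 [-0.4762  0.6673 -0.3076  1.7658  0.2819  0.7423 -0.7755] [0.4799 0.313  0.2174] yaw 98.80371719075204 pitch 0.25328571199074423 shift cm [-0.1517 -0.3647 19.5346] F [-0.2953  0.3848  0.8192] M [-0.1302 -0.0229  0.035 ]
tray centre px [319 241]
[(array([318., 241.]), array([  0,   0, 640, 480], dtype=int32), np.int32(274391))]
150 [227 230 234 237 240 242 245 245 246 246 246 245 162]
170 [229 232 234 237 238 240 242 241 242 242 241 241 156]
190 [232 236 239 242 243 101  68 121 243 243 241 240 128]
210 [232 234 236 239 240 134  95 127 242 242 241 239 103]
230 [141 156 159 160 160  99 109  89 157 156 236 236 106]
250 [101 153 154 154 157  98 161  87 155 156 235 235 108]
270 [101 150 151 153 154  99 170  87 156 155 234 234 109]
290 [103 154 157 157 158  99 107  84 154 154 229 229 161]
310 [ 28  27 152 155 156 233 235 234 233 232 232 232  31]
```

The wrist image shows the plug lying at columns 295–345 and rows 185–305, centred on the tray's centre pixel (319,241). It is about 2.4 times as long as it is wide, so it is on its side. I'll hand in.

Emit:
send_rows(
  motion=[
    {"x": 0, "y": 0, "z": -2, "rx": 0, "ry": 0, "rz": 0, "jaw": 7.5},
    {"x": 0, "y": 0, "z": 0, "rx": 0, "ry": 0, "rz": 0, "jaw": 7.5},
    {"x": 0, "y": 0, "z": 0, "rx": 0, "ry": 0, "rz": 0, "jaw": 7.5},
    {"x": 0, "y": 0, "z": 0, "rx": 0, "ry": 0, "rz": 0, "jaw": 7.5},
    {"x": 0, "y": 0, "z": 0, "rx": 0, "ry": 0, "rz": 0, "jaw": 7.5},
  ],
)

```text
clock: 29.05
tool_pos: [0.4774, 0.3109, 0.2312]
eef_rot: [0.651, 0.759, -0.001, -0.0]
contact_force: [-0.8, 0.1, 0.3]
opening: 0.851
finger_force: 0.0
```

```bash
python3 -c "
from plant import *
print(finish_job())"
```

```text
the job is handed in; nothing more can be done
None
```

I handed the job in at 29 s of the 72 s limit: the rod pushed the plug about 45 mm out and is back on its rest within about 1 mm, and the plug lies on its side in the middle of the tray; nothing I did came near the bottle, beaker or rack, and the hand-in returned no verdict.

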